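# Turn fired cartridge hulls heads-up on a photo plate

## Task

The fired cartridge hulls in the evidence tray are to be photographed from their brass heads: stand every hull, mouth up as it is, in the white block (any pockets), then draw the black photo plate out of the stage's guides and lay it over the block as a cover, level with the block's near end. Holding plate and block firmly together, turn them over and set them on the front of the photo stage, plate underneath, and lift the block straight off so that the hulls stay standing heads up on the plate. Put the empty block back in its saddle (either way up), gently slide the plate fully home in the stage's guides and leave the little scale bar lying flat and crosswise on the plate's clear near end, with every hull still standing and without disturbing the marker tent, the powder jar or its lid.

Things in the scene. Friction and masses are not known exactly. Their poses are not given: they have to be found in the camera images.
- tray: shallow grey evidence tray, fixed, 190 x 190 mm outside, rim 12 mm high, inner floor 4 mm above the table; origin under its centre. The hulls stand in it at the start
- hull0: fired cartridge hull, a plain cylinder 20 mm in diameter and 44 mm long, 20 g or so: brass head 15 mm, the rest red tube with an open dark mouth. Origin at the centre of the flat face of the brass head, z along the hull from head to mouth. 2 to 4 of the four are there; at the start they stand on their heads, mouths up, in the tray. All alike
- hull1: fired cartridge hull, a plain cylinder 20 mm in diameter and 44 mm long, 20 g or so: brass head 15 mm, the rest red tube with an open dark mouth. Origin at the centre of the flat face of the brass head, z along the hull from head to mouth. 2 to 4 of the four are there; at the start they stand on their heads, mouths up, in the tray. All alike
- hull2: fired cartridge hull, a plain cylinder 20 mm in diameter and 44 mm long, 20 g or so: brass head 15 mm, the rest red tube with an open dark mouth. Origin at the centre of the flat face of the brass head, z along the hull from head to mouth. 2 to 4 of the four are there; at the start they stand on their heads, mouths up, in the tray. All alike
- hull3: fired cartridge hull, a plain cylinder 20 mm in diameter and 44 mm long, 20 g or so: brass head 15 mm, the rest red tube with an open dark mouth. Origin at the centre of the flat face of the brass head, z along the hull from head to mouth. 2 to 4 of the four are there; at the start they stand on their heads, mouths up, in the tray. All alike
- block: loose white plastic block 160 x 44 x 50 mm, about 0.26 kg; origin at the centre of its underside, x along its length, z towards its open face. Four round pockets, 24 mm wide, 46 deep, in that face; hulls drop in loosely, to 2 mm below it. The 40 mm at its -x end (nearest the robot) are solid, for gripping. Starts in the saddle, face up, its -x end overhanging the saddle's front by 40 to 50 mm
- block_top (a point): centre of the block's open face, 50 mm from the origin along the block's z; the pocket mouths are centred at block x = -25, 5, 35, 65 mm, y = 0
- saddle: fixed dark steel stand for the block; flat top 120 mm above the table, 125 x 74 mm, with two fences 9 mm high, 50 mm apart, along its sides (x -50 to 50 mm), open at both ends: the block (44 mm wide) lies between them. Origin at table level, 60 mm behind the front edge; x points away from the robot, along the block
- saddle_seat (a point): on the saddle's top, under the middle of the block's place (lengthwise within 20 mm); 35 mm behind the front edge; axes as the saddle's
- plate: loose flat black photo plate 165 x 60 x 6 mm, 0.15 kg, same on both faces; origin at the centre of one large face (its underside at the start), x along its length. Starts lying in the stage's guides, fully home or up to 40 mm short of it
- plate_mid (a point): centre of the plate, mid thickness; axes as the plate's
- stage: fixed photo stage, a grey box 240 x 150 mm, its flat white top 120 mm above the table; origin at table level, 60 mm behind (x) the middle of its front edge, x pointing away from the robot. At its far end, beside and behind the guides, stand two light bars (50 mm high, y = +-60 mm, x 88 to 163 mm) and a small camera on a post, to 0.24 m above the table
- stage_home (a point): where plate_mid lies when the plate is fully home, its far edge touching the end stop: stage x 57.5, y 0, z 123 mm. Two side guides, channels 62.5 mm wide and 8 mm high inside, run from stage x = 62 to the stop at 140 mm, flared at the mouth from x = 50 mm; their lips (12 mm high) reach 6 mm over the plate's long edges
- stage_front (a point): where plate_mid lies when the plate is set down on the plain front of the stage, clear of the guides: stage x -32, y 0, z 123 mm (give or take 8 mm). The plate's near end then overhangs the stage's front edge by 55 mm, leaving room for a finger beneath
- scale_bar: loose white photo scale with black checks, a flat bar 50 x 18 x 8 mm, 25 g, lying on the table in front at the start; origin at the centre of its underside, x along its length, z up. At the end it lies on the 40 mm of the plate nearest the robot, which the hulls leave clear, its length across the plate
- scale_mid (a point): centre of the scale bar, 4 mm above its underside
- tent0: black folded marker tent 55 mm wide, 72 mm high, loose, a bystander; origin under its centre
- powder_jar: open glass jar of dark powder, 68 mm in diameter, 28 mm high, loose, a bystander; origin under its centre
- jar_lid: black jar lid lying on the table, 72 mm in diameter, 10 mm high, loose, a bystander; origin under its centre
There are look-alikes about, which are no part of the job. Leave any blue look-alike of the hull3 alone.

How it is judged:
On the way, in this order (a step that is already met when the one before it is completed fails the run):
1. every hull stands in a pocket of the block, mouth up (z of hull0 in the frame of block between -0.002 and 0.012 m and y of hull0 in the frame of block between -0.006 and 0.006 m and x of hull0 in the frame of block between -0.045 and 0.078 m and angle between each of hull0, hull1, hull2, hull3's own z axis and vertical below 0.25 rad and z of hull1 in the frame of block between -0.002 and 0.012 m and y of hull1 in the frame of block between -0.006 and 0.006 m and x of hull1 in the frame of block between -0.045 and 0.078 m and z of hull2 in the frame of block between -0.002 and 0.012 m and y of hull2 in the frame of block between -0.006 and 0.006 m and x of hull2 in the frame of block between -0.045 and 0.078 m and z of hull3 in the frame of block between -0.002 and 0.012 m and y of hull3 in the frame of block between -0.006 and 0.006 m and x of hull3 in the frame of block between -0.045 and 0.078 m and angle between block's own z axis and vertical below 0.1 rad), for 0.2 s.
2. the plate lies flat on the block's open face, covering all pockets (z of plate_mid in the frame of block between 0.05 and 0.056 m and x of plate_mid in the frame of block between -0.012 and 0.02 m and y of plate_mid in the frame of block between -0.012 and 0.012 m and angle between the x axis of plate and the x axis of block, either way round below 0.15 rad), for 0.2 s.
3. plate and block stand upside down on the stage, plate underneath, the hulls still in the block (angle between block's own z axis and vertical above 3 rad and z of plate_mid in the frame of stage between 0.12 and 0.1265 m and y of plate_mid in the frame of stage between -0.02 and 0.02 m and z of plate_mid in the frame of block between 0.05 and 0.0565 m and z of hull0 in the frame of block between -0.002 and 0.012 m and y of hull0 in the frame of block between -0.006 and 0.006 m and x of hull0 in the frame of block between -0.045 and 0.078 m and z of hull1 in the frame of block between -0.002 and 0.012 m and y of hull1 in the frame of block between -0.006 and 0.006 m and x of hull1 in the frame of block between -0.045 and 0.078 m and z of hull2 in the frame of block between -0.002 and 0.012 m and y of hull2 in the frame of block between -0.006 and 0.006 m and x of hull2 in the frame of block between -0.045 and 0.078 m and z of hull3 in the frame of block between -0.002 and 0.012 m and y of hull3 in the frame of block between -0.006 and 0.006 m and x of hull3 in the frame of block between -0.045 and 0.078 m), for 0.2 s.
4. the block is lifted clear and the hulls stand heads up on the plate (z of plate_mid in the frame of stage between 0.12 and 0.1265 m and y of plate_mid in the frame of stage between -0.02 and 0.02 m and angle between each of hull0, hull1, hull2, hull3's own z axis and vertical above 3 rad and z of hull0 in the frame of stage between 0.166 and 0.174 m and y of hull0 in the frame of plate_mid between -0.024 and 0.024 m and x of hull0 in the frame of plate_mid between -0.076 and 0.076 m and z of hull1 in the frame of stage between 0.166 and 0.174 m and y of hull1 in the frame of plate_mid between -0.024 and 0.024 m and x of hull1 in the frame of plate_mid between -0.076 and 0.076 m and z of hull2 in the frame of stage between 0.166 and 0.174 m and y of hull2 in the frame of plate_mid between -0.024 and 0.024 m and x of hull2 in the frame of plate_mid between -0.076 and 0.076 m and z of hull3 in the frame of stage between 0.166 and 0.174 m and y of hull3 in the frame of plate_mid between -0.024 and 0.024 m and x of hull3 in the frame of plate_mid between -0.076 and 0.076 m and height (world z) of block_top above 0.175 m), for 0.1 s.
5. the plate is fully home in the guides, every hull standing on it (x of plate_mid in the frame of stage between 0.0535 and 0.0605 m and y of plate_mid in the frame of stage between -0.003 and 0.003 m and z of plate_mid in the frame of stage between 0.1205 and 0.1255 m and angle between the x axis of plate and the x axis of stage, either way round below 0.04 rad and angle between each of hull0, hull1, hull2, hull3's own z axis and vertical above 3 rad and z of hull0 in the frame of stage between 0.166 and 0.174 m and y of hull0 in the frame of plate_mid between -0.024 and 0.024 m and x of hull0 in the frame of plate_mid between -0.076 and 0.076 m and z of hull1 in the frame of stage between 0.166 and 0.174 m and y of hull1 in the frame of plate_mid between -0.024 and 0.024 m and x of hull1 in the frame of plate_mid between -0.076 and 0.076 m and z of hull2 in the frame of stage between 0.166 and 0.174 m and y of hull2 in the frame of plate_mid between -0.024 and 0.024 m and x of hull2 in the frame of plate_mid between -0.076 and 0.076 m and z of hull3 in the frame of stage between 0.166 and 0.174 m and y of hull3 in the frame of plate_mid between -0.024 and 0.024 m and x of hull3 in the frame of plate_mid between -0.076 and 0.076 m), for 0.2 s.
At the end, for the whole second after the job is handed in: the plate fully home (3.5 mm) and flat in the guides; every hull upright on it, brass head up; the block at rest in its saddle on either large face (20 mm lengthwise, 6 mm sideways); the scale bar flat on the plate's near end, within 14 mm of its centre line, crosswise within 0.3 rad (all of step 5 and x of block_top in the frame of saddle between -0.045 and -0.005 m and y of block_top in the frame of saddle between -0.006 and 0.006 m and height (world z) of block between 0.115 and 0.175 m and height (world z) of block_top between 0.115 and 0.175 m and z of scale_mid in the frame of stage between 0.127 and 0.133 m and x of scale_mid in the frame of stage between -0.024 and 0.012 m and y of scale_mid in the frame of stage between -0.014 and 0.014 m and angle between the x axis of scale_bar and the y axis of stage, either way round below 0.3 rad and linear speed of each of scale_bar, plate, block below 0.01 m/s and linear speed of each of hull0, hull1, hull2, hull3 below 0.02 m/s); the robot touches nothing.
It fails at once if plate and block come apart while being turned over (angle between block's own z axis and vertical between 0.6 and 2.5 rad and z of plate_mid in the frame of block above 0.062 m).
It fails at once if the marker tent, the powder jar or its lid is disturbed (moved over 15 mm) (distance of any of tent0, powder_jar, jar_lid from where it was at the start of the episode above 0.015 m).
Of hull0, hull1, hull2, hull3 only 2 to 4 are there at a start; the rules pass over those that are not, and their reading is None.
At some moment in a run one of scale_bar may be knocked a few centimetres aside while the robot is not near it.
It also fails if it takes over 210 s, if anything falls off the work surface, if the arm or the gripper's body presses on something with over 40 N, if the wrist force passes 120 N, or if a joint passes its speed limit or range.

## Robot

A 7-joint arm with a two-finger parallel gripper is mounted at the origin on the work surface. World frame = base frame: x ahead of the robot, y to its left, z up, the work surface at z = 0. Lengths are in m, angles in rad, forces in N, time in s.
With the tool pointing down it reaches from about 0.35 to 0.9 m from the base axis. Payload 19.9 kg.
Tool frame: the origin (TCP) lies between the finger pads; the fingertips stand 14 mm ahead of it and the grasp point (between the pads) lies 5 mm behind it; y points along the fingers, z is the direction in which the jaws open and shut, and the axes are right-handed (so a half turn about y gives the same grasp; the last joint's range is limited). The gripper opens to 85 mm and grips with 20 to 120 N. Pads are 22 mm wide; open, the fingers measure 114 mm over their backs; the gripper's body (76 mm by 85 mm) begins 54 mm behind the grasp point. The pads swing forward as they close: fully open they stand 13 mm farther back than shut.
Start: joints at [-1.335, 0.417, -0.01, 1.614, 0.005, 1.111, -0.053], TCP at [0.171, 0.601, 0.245] pointing down, gripper open.
Joint ranges: [-2.81, 2.81], [-0.39, 2.02], [-1.27, 1.25], [0.06, 2.57], [-1.19, 4.33], [0.19, 2], [-2.82, 2.82]. Speed limits (rad/s): [1.89, 1.89, 2.39, 2.39, 3.01, 3.01, 3.01].

## Interface

Orientations are given as a unit quaternion [w, x, y, z].
In Python, from workcell import monitor, optics, order gives the robot as it stands. The module is installed in compiled form; this text tells all that it offers.
- The arm moves only by the tool apply_moves, never from a script. Its argument "rows" is a list of rows, each a list of 3 entries, a list of its own where there are three numbers: the opening, from -1 (shut) to 1 (fully open), then the shift along the tool's x, y, z in m, then the turn, a rotation vector about the tool's x, y, z in degrees. In form: [[hand, [dx, dy, dz], [rx, ry, rz]], ...]. A call has 1 to 5 rows; each row shifts and turns the commanded pose from where the row before left it, along the tool's axes as they then stand; what a row does not reach is not made up. A row lasts 1/8 s, in which the tool goes at most 62.5 mm and 10.7 degrees, less where a joint would pass 70% of its speed; a pose out of reach is approached as far as the arm can. A call is refused whole if a number of a shift passes 0.0625 or a number of a turn 10.7, either way. A call with a gripper value outside its range is refused whole. The fingers move at their own pace and stop on an object; "squeeze" is the grip in N (left out, the last holds). Time passes only in rows, so rows that do not move let the fingers close. It gives the time, the measured TCP pose, the force and the opening at its end, in the units of the state.
- monitor.get_state(): the state, without advancing time (a new reading comes with each control period).
- optics.read_camera(name): name is "scene" or "top"; returns a dict with "color" (384x512x3 uint8, red, green, blue), "vertical_fov" (degrees; the focal length in pixels is half the picture's height over the tangent of half this angle, whatever the lens; pixels are square), "cx", "cy" (the principal point, pixels), "k1" (the pictures are not rectified: a ray, as slopes to the right and down, at radius r is drawn at 1 + k1 r^2 times it, then the intrinsics apply), "T" (4x4, takes a point from camera to world coordinates). Camera axes: x right, y down, z forward; pixel columns grow to the right and rows downward; lengths in m; the calibration is good to about 2 mm. A picture is of the moment at which its call begins. There is no depth.
- order.finish_job(): hands the job in, once; it reports no verdict.
The state is a dict: "t": time; "joints": joint angles; "qvel": joint speeds; "joint_efforts": joint torques, N m; "position": TCP position; "tcp_rot": TCP orientation; "contact_force": force on the tool from outside, world axes, zero at the start; "moment": the same for the moment, N m; "width": finger opening in m.
Only numpy, scipy, OpenCV 4.12 (cv2) and the standard library are available. Lean on these libraries where they do the work, as an engineer would, in place of code of your own. Each camera call takes 0.05 s, during which the arm holds its last target. There are 200 camera calls.

## Working session

There is one attempt and no reset: what is moved stays moved. The work goes in short steps, Python scripts to look and compute and a tool call to move; the robot and the scene stay as the last step left them, time stands still between calls to the robot, and variables do not carry over. Pictures are saved under pics/ and viewed, about 12 in all and at most 16, crops included, and the job is handed in when it is done.

Besides the shell and the picture viewer there is one more tool, called after "Request:" as a command line: name --argument value ..., lists and objects as JSON in quotes. apply_moves: Moves the arm, as the interface text tells. Its arguments: {"type":"object","properties":{"rows":{"type":"array","items":{"type":"array"}},"squeeze":{"type":"number"}},"required":["rows"]}

```bash
mkdir -p pics
cat > h.py <<'E'
import numpy as np, cv2
from scipy.spatial.transform import Rotation as R
from workcell import monitor, optics, order
def cam(n,f=None):
    c=optics.read_camera(n)
    if f: cv2.imwrite('pics/'+f,c['color'][:,:,::-1])
    return c
def K(c):
    f=c['color'].shape[0]/2/np.tan(np.radians(c['vertical_fov'])/2); return f
def ray(c,u,v):
    f=K(c); x=(u-c['cx'])/f; y=(v-c['cy'])/f; rd=np.hypot(x,y); r=rd
    for _ in range(20): r=rd/(1+c['k1']*r*r)
    s=r/rd if rd>0 else 1
    d=c['T'][:3,:3]@np.array([x*s,y*s,1]); return c['T'][:3,3],d
def onz(c,u,v,z):
    o,d=ray(c,u,v); return o+d*(z-o[2])/d[2]
def proj(c,p):
    q=np.linalg.inv(c['T'])@np.append(p,1); x,y=q[0]/q[2],q[1]/q[2]
    k=1+c['k1']*(x*x+y*y); f=K(c); return np.array([c['cx']+f*x*k,c['cy']+f*y*k])
def tri(c1,p1,c2,p2):
    o1,d1=ray(c1,*p1);o2,d2=ray(c2,*p2)
    d1/=np.linalg.norm(d1);d2/=np.linalg.norm(d2)
    A=np.stack([d1,-d2],1);s=np.linalg.lstsq(A,o2-o1,rcond=None)[0]
    a=o1+d1*s[0];b=o2+d2*s[1];return (a+b)/2,np.linalg.norm(a-b)
def st():
    s=monitor.get_state()
    r=R.from_quat(np.roll(s['tcp_rot'],-1))
    return s,r
def to(target,rot=None):
    "shift in tool axes to world target, and rotvec deg"
    s,r=st(); d=r.inv().apply(np.array(target)-s['position'])
    out=(np.round(d*1000,1))
    rv=None if rot is None else np.round(np.degrees((r.inv()*rot).as_rotvec()),1)
    return out,rv
E
python3 - <<'E'
from h import *
np.set_printoptions(precision=4,suppress=True)
for n in('scene','top'):
    c=cam(n,n+'0.png'); print(n,c['vertical_fov'],c['cx'],c['cy'],c['k1'],c['T'])
s,r=st(); print(s); print(r.as_matrix())
E
```

```text
scene 49.576734560018345 247.82990013927656 192.38606659973522 -0.10619471057519966 [[ 0.5334  0.5981 -0.5981  1.1281]
 [ 0.8457 -0.3912  0.3631 -0.3617]
 [-0.0168 -0.6994 -0.7145  0.8252]
 [ 0.      0.      0.      1.    ]]
top 45.417346115979186 252.94434698488914 185.3220744117638 -0.07160443441818337 [[ 0.005  -0.9963  0.0856  0.4645]
 [-1.     -0.0057 -0.0072  0.0093]
 [ 0.0077 -0.0855 -0.9963  1.392 ]
 [ 0.      0.      0.      1.    ]]
{'t': 0.1, 'joints': array([-1.3355,  0.4179, -0.0103,  1.6141,  0.0047,  1.1106, -0.053 ]), 'qvel': array([ 0.    , -0.0019, -0.0011, -0.0012,  0.0004, -0.0008, -0.0023]), 'joint_efforts': array([  0.0021, -86.5826,   0.6802, -43.5647,   0.0191,   0.0049,
         0.    ]), 'position': array([0.1707, 0.6009, 0.2447]), 'tcp_rot': array([-0.7   ,  0.7007, -0.0976,  0.0975]), 'contact_force': array([-0.5706,  0.5165,  0.0011]), 'moment': array([ 0.0059,  0.0373, -0.0176]), 'width': 0.08578802578454012}
[[ 0.9619 -0.0002  0.2733]
 [-0.2733 -0.001   0.9619]
 [ 0.0001 -1.     -0.0011]]
```

View pics/scene0.png

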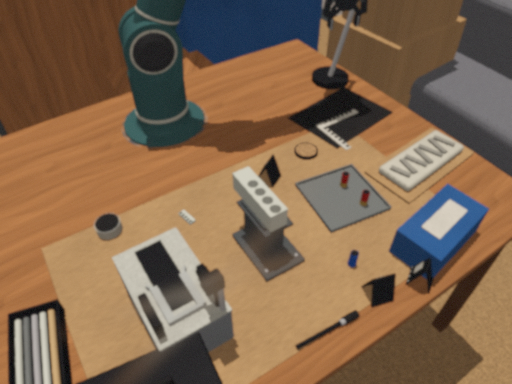

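View pics/top0.png

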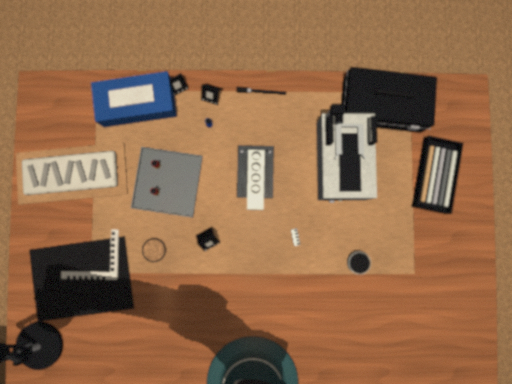

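Run:
```python
from h import *
np.set_printoptions(precision=4,suppress=True)
c=cam('top');s=cam('scene')
im=c['color'][60:260,130:390]; cv2.imwrite('pics/tc.png',cv2.resize(im,None,fx=3,fy=3,interpolation=cv2.INTER_CUBIC)[:,:,::-1])
im=s['color'][130:360,90:400]; cv2.imwrite('pics/sc.png',cv2.resize(im,None,fx=2.5,fy=2.5,interpolation=cv2.INTER_CUBIC)[:,:,::-1])
print(proj(c,[.171,.601,.245]),proj(s,[.171,.601,.245]))
for n,k in(('top',c),('scene',s)):
    a=k['color'].astype(int); m=((a[...,0]>a[...,1]+60)&(a[...,0]>a[...,2]+60)&(a[...,1]<70)).astype(np.uint8)
    cc=cv2.connectedComponentsWithStats(m); print(n,[ (cc[2][i],cc[3][i]) for i in range(1,cc[0]) if cc[2][i,4]>8])
```

```text
[ 12.2316 340.1538] [343.0217  27.3591]
top []
scene [(array([342, 175,   6,   8,  33], dtype=int32), array([344.3333, 178.7273])), (array([362, 194,   6,   8,  36], dtype=int32), array([364.5556, 197.1111]))]
```

View pics/tc.png

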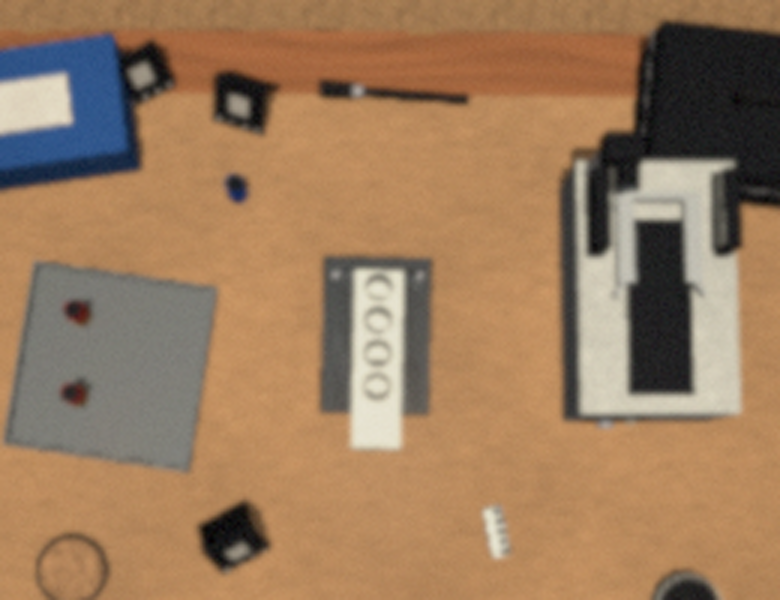

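View pics/sc.png

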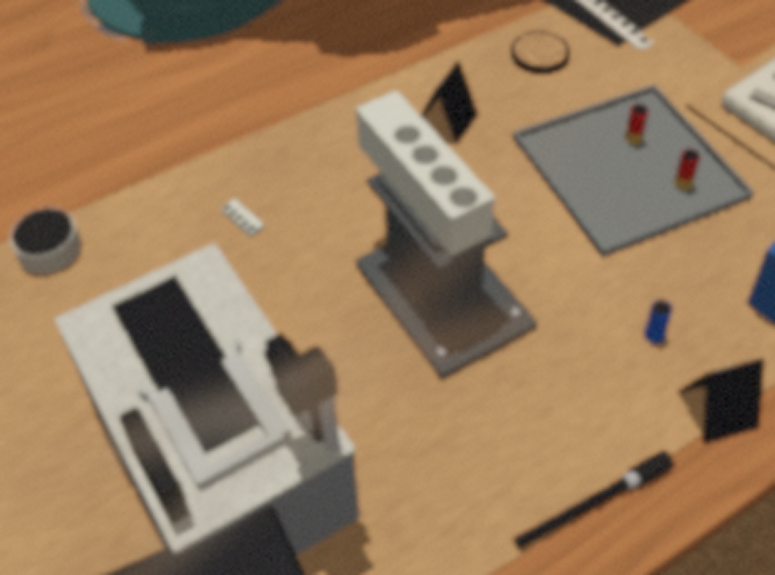

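```bash
cat > meas.py <<'E'
from h import *
np.set_printoptions(precision=4,suppress=True)
def comps(m,lo=8):
    n,_,s,ce=cv2.connectedComponentsWithStats(m.astype(np.uint8)); return [(s[i],ce[i]) for i in range(1,n) if s[i,4]>lo]
def rect(m,c,z,off=(0,0)):
    cn=max(cv2.findContours(m.astype(np.uint8),cv2.RETR_EXTERNAL,cv2.CHAIN_APPROX_NONE)[0],key=cv2.contourArea)
    b=cv2.boxPoints(cv2.minAreaRect(cn)); ctr=b.mean(0)
    b=ctr+(b-ctr)*(1+1/np.linalg.norm(b-ctr,axis=1,keepdims=True))  # half pixel border approx
    P=np.array([onz(c,u+off[0],v+off[1],z) for u,v in b]); return b+np.array(off),P
def describe(P):
    c=P.mean(0); e=[P[1]-P[0],P[2]-P[1]]; L=[np.linalg.norm(x) for x in e]; i=int(np.argmax(L)); d=e[i]; 
    if d[0]<0: d=-d
    return c, L, np.degrees(np.arctan2(d[1],d[0]))
E
python3 - <<'E'
from meas import *
c=cam('top');s=cam('scene')
A=c['color'].astype(int);B=s['color'].astype(int)
red=lambda a:(a[...,0]>a[...,1]+25)&(a[...,0]>a[...,2]+25)
m=red(A);m2=np.zeros_like(m);m2[145:215,135:200]=m[145:215,135:200]&(A[145:215,135:200].sum(2)<260)
print('top',comps(m2))
m=(B[...,0]>B[...,1]+50)&(B[...,1]<80);m2=np.zeros_like(m);m2[160:215,320:390]=m[160:215,320:390]
print('scene',comps(m2))
W=A.min(2)>150
def win(m,u0,u1,v0,v1):
    r=np.zeros_like(m);r[v0:v1,u0:u1]=m[v0:v1,u0:u1];return r
b,P=rect(win(W,240,275,140,215),c,.17);print('block',b,P,describe(P))
b,P=rect(win(A.max(2)<70,338,364,128,195),c,.126);print('plate',b,P,describe(P))
b,P=rect(win(W,285,305,222,250),c,.008);print('bar',b,P,describe(P))
D=win(A.min(2)>120,310,385,100,210)
b,P=rect(D,c,.12);print('stage',b,P,describe(P))
D=win((A.max(2)-A.min(2)<35)&(A.max(2)<150)&(A.min(2)>70),125,205,140,220)
b,P=rect(D,c,.012);print('tray',b,P,describe(P))
D=win((A.max(2)<110),230,280,140,200)
b,P=rect(D|win(W,240,275,140,190),c,.0);print('saddlebase',b,P,describe(P))
E
```

```text
top [(array([153, 161,   7,   7,  27], dtype=int32), array([156.5926, 164.4074])), (array([153, 189,   5,   6,  20], dtype=int32), array([155.6 , 191.65]))]
scene [(array([342, 175,   6,   9,  44], dtype=int32), array([344.4318, 178.5682])), (array([362, 194,   7,   8,  42], dtype=int32), array([364.5476, 197.2143]))]
block [[246.1196 209.8979]
 [247.5108 148.6846]
 [264.6083 149.0732]
 [263.2171 210.2865]] [[ 0.5037  0.0183  0.17  ]
 [ 0.6684  0.0156  0.17  ]
 [ 0.6676 -0.0304  0.17  ]
 [ 0.5029 -0.0272  0.17  ]] (array([ 0.5857, -0.0059,  0.17  ]), [np.float64(0.16470349993413438), np.float64(0.04605909407892632)], np.float64(-0.9397491717444489))
plate [[339.6735 133.0548]
 [359.3265 133.0548]
 [359.3265 189.9452]
 [339.6735 189.9452]] [[ 0.7221 -0.2429  0.126 ]
 [ 0.7227 -0.2986  0.126 ]
 [ 0.562  -0.296   0.126 ]
 [ 0.5617 -0.2409  0.126 ]] (array([ 0.6421, -0.2696,  0.126 ]), [np.float64(0.055746561173771254), np.float64(0.16066336596794406)], np.float64(-0.9545923977792294))
bar [[290.0102 228.6282]
 [295.8092 227.4684]
 [299.3745 245.2949]
 [293.5755 246.4547]] [[ 0.4533 -0.1
[... 527 characters left out ...]
004543)], np.float64(0.2062652075989259))
tray [[130.2319 207.8253]
 [139.8103 145.5657]
 [202.5311 155.2151]
 [192.9527 217.4747]] [[0.5128 0.3691 0.012 ]
 [0.7028 0.3451 0.012 ]
 [0.6739 0.1529 0.012 ]
 [0.4851 0.179  0.012 ]] (array([0.5937, 0.2615, 0.012 ]), [np.float64(0.1915119162628426), np.float64(0.194363802641083)], np.float64(81.45769401426232))
saddlebase [[236.1214 196.7735]
 [237.4976 144.4796]
 [273.6363 145.4306]
 [272.2602 197.7245]] [[ 0.5489  0.0502  0.    ]
 [ 0.7096  0.0473  0.    ]
 [ 0.7074 -0.0637  0.    ]
 [ 0.5466 -0.0597  0.    ]] (array([ 0.6281, -0.0065,  0.    ]), [np.float64(0.1608063795765278), np.float64(0.11100878187952935)], np.float64(-1.0270241191589675))
```

Run:
```python
from meas import *
c=cam('top');s=cam('scene')
for a,b in(((156.6,164.4),(344.4,178.6)),((155.6,191.6),(364.5,197.2))):
    pass
for a in((156.6,164.4),(155.6,191.6)):
  for b in((344.4,178.6),(364.5,197.2)): print('tri',tri(c,a,s,b))
for b in((344.4,178.6),(364.5,197.2)): print('scene z33', onz(s,*b,.0335))
for a in((156.6,164.4),(155.6,191.6)): print('top z38', onz(c,*a,.038))
# scene stage & block corners from sc.png
S=lambda u,v,z:onz(s,90+u/2.5,130+v/2.5,z)
C=lambda u,v,z:onz(c,130+u/3,60+v/3,z)
print('block sc near L,R top',S(358,108,.17),S(397,93,.17),'far R,L',S(493,196,.17),S(453,218,.17))
print('pockets sc',[S(u,v,.17) for u,v in((407,134),(425,154),(444,175),(463,196))])
print('pockets tc',[C(u,v,.17) for u,v in((377,386),(377,352),(378,320),(378,287))])
print('stage sc: nearL, nearR',S(57,320,.12),S(215,245,.12))
print('stage tc: nearL, nearR',C(578,415,.12),C(742,414,.12))
print('plate sc near',S(115,305,.126),S(178,277,.126),'far',S(268,428,.126),S(205,452,.126))
print('plate tc near',C(631,393,.126),C(692,393,.126),'far',C(637,221,.126),C(684,221,.126))
print('scale sc',S(243,217,.008),'tent',S(455,135,0.0),C(240,555,0.0))
print('guide mouth tc L R',C(612,296,.132),C(703,296,.132),'sc',S(143,395,.132),S(237,348,.132))
```

```text
tri (array([0.6213, 0.2573, 0.0994]), np.float64(0.04082021304101569))
tri (array([0.6447, 0.2909, 0.0283]), np.float64(0.00516476767560727))
tri (array([0.5627, 0.2917, 0.0306]), np.float64(0.005501510461406164))
tri (array([ 0.5861,  0.3272, -0.0445]), np.float64(0.05845057260232635))
scene z33 [0.5661 0.2918 0.0335]
scene z33 [0.6491 0.289  0.0335]
top z38 [0.6417 0.2868 0.038 ]
top z38 [0.5605 0.2879 0.038 ]
block sc near L,R top [ 0.5086 -0.0239  0.17  ] [0.5109 0.0173 0.17  ] far R,L [0.6656 0.0159 0.17  ] [ 0.6674 -0.0266  0.17  ]
pockets sc [array([ 0.5623, -0.0046,  0.17  ]), array([ 0.5923, -0.0049,  0.17  ]), array([ 0.6226, -0.0052,  0.17  ]), array([ 0.6517, -0.0055,  0.17  ])]
pockets tc [array([ 0.5605, -0.0068,  0.17  ]), array([ 0.591 , -0.0067,  0.17  ]), array([ 0.6198, -0.0075,  0.17  ]), array([ 0.6496, -0.0073,  0.17  ])]
stage sc: nearL, nearR [ 0.5456 -0.343   0.12  ] [ 0.544  -0.1947  0.12  ]
stage tc: nearL, nearR [ 0.5385 -0.1942  0.12  ] [ 0.5402 -0.348   0.12  ]
plate sc near [ 0.5623 -0.2957  0.126 ] [ 0.5639 -0.2383  0.126 ] far [ 0.734  -0.2402  0.126 ] [ 0.7268 -0.2897  0.126 ]
plate tc near [ 0.5588 -0.2427  0.126 ] [ 0.5591 -0.2997  0.126 ] far [ 0.7204 -0.2504  0.126 ] [ 0.7209 -0.2948  0.126 ]
scale sc [ 0.4328 -0.1269  0.008 ] tent [0.4467 0.1327 0.    ] [0.4028 0.1278 0.    ]
guide mouth tc L R [ 0.6484 -0.2248  0.132 ] [ 0.6491 -0.31    0.132 ] sc [ 0.6601 -0.3103  0.132 ] [ 0.6602 -0.2289  0.132 ]
```

Request:
apply_moves --rows '[[1,[0,0,0],[0,-8,0]],[1,[0,0,0],[0,-7.9,0]],[1,[0.039,0.004,-0.026],[0,0,0]],[1,[0.039,0.004,-0.026],[0,0,0]],[1,[0.039,0.004,-0.026],[0,0,0]]]' --squeeze 40

```text
t: 1.02
position: [0.289, 0.5224, 0.2332]
tcp_rot: [0.707, -0.707, -0.0, 0.0]
contact_force: [-0.2, 0.6, -0.2]
width: 0.0855
```

Request:
apply_moves --rows '[[1,[0.04,0.008,-0.026],[0,0,0]],[1,[0.04,0.008,-0.026],[0,0,0]],[1,[0.04,0.008,-0.026],[0,0,0]],[1,[0.04,0.008,-0.026],[0,0,0]],[1,[0.04,0.008,-0.026],[0,0,0]]]'

```text
t: 1.65
position: [0.4891, 0.3925, 0.1931]
tcp_rot: [0.707, -0.707, -0.0, 0.0]
contact_force: [0.2, 0.8, -0.1]
width: 0.0857
```

Request:
apply_moves --rows '[[1,[0.04,0.008,-0.026],[0,0,0]],[1,[0.04,0.008,-0.026],[0,0,0]],[1,[0.04,0.008,-0.026],[0,0,0]],[1,[0.038,0.008,-0.026],[0,0,0]],[1,[0,0,0],[0,0,0]]]'

```text
t: 2.28
position: [0.6484, 0.2855, 0.1601]
tcp_rot: [-0.706, 0.708, -0.002, 0.001]
contact_force: [-1.2, 0.5, -0.3]
width: 0.0854
```

Request:
apply_moves --rows '[[1,[0,0.03,0],[0,0,0]],[1,[0,0.03,0],[0,0,0]],[1,[0,0,0],[0,0,0]],[1,[0,0,0],[0,0,0]]]'

```text
t: 2.78
position: [0.6463, 0.2901, 0.1026]
tcp_rot: [0.707, -0.707, -0.001, -0.0]
contact_force: [0.9, 0.4, 0.8]
width: 0.0852
```

Run:
```python
from meas import *
s=cam('scene'); t=cam('top')
a=s['color'][120:260,290:450];b=t['color'][120:220,110:225]
a=cv2.resize(a,(640,560),interpolation=3)
cv2.imwrite('pics/h1.png',a[:,:,::-1])
S,r=st();print(S['position'],r.as_matrix())
print(proj(s,S['position']+[0,0,-.014]))
```

```text
[0.6466 0.29   0.103 ] [[ 1.      0.0018 -0.0009]
 [ 0.0009  0.0009  1.    ]
 [ 0.0018 -1.      0.0009]]
[368.0627 181.4319]
```

View pics/h1.png

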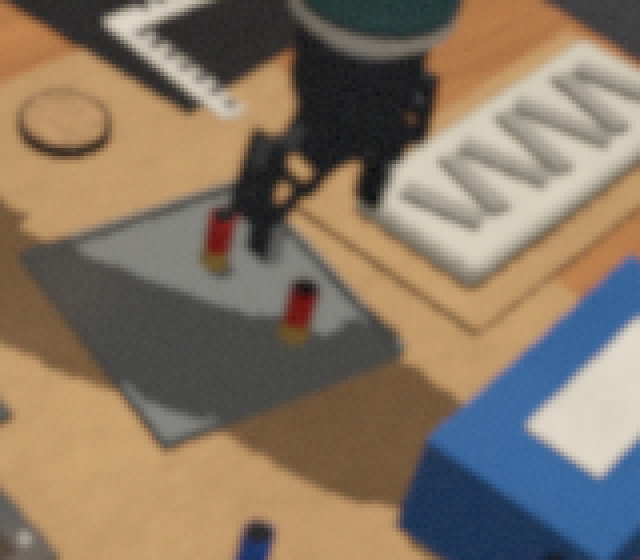

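Request:
apply_moves --rows '[[1,[0,0.028,0],[0,0,0]],[1,[0,0.026,0],[0,0,0]],[0,[0,0,0],[0,0,0]],[-0.3,[0,0,0],[0,0,0]],[-0.45,[0,0,0],[0,0,0]]]'

```text
t: 3.5
position: [0.6467, 0.2899, 0.0489]
tcp_rot: [0.707, -0.707, -0.001, -0.0]
contact_force: [-0.2, 0.2, -0.6]
width: 0.0325
```

Request:
apply_moves --rows '[[-0.6,[0,0,0],[0,0,0]],[-0.8,[0,0,0],[0,0,0]],[-1,[0,0,0],[0,0,0]],[-1,[0,0,0],[0,0,0]]]'

```text
t: 4.0
position: [0.6466, 0.2899, 0.0483]
tcp_rot: [0.707, -0.707, -0.001, -0.0]
contact_force: [-0.5, 0.2, 7.7]
width: 0.0182
```

Run:
```python
from meas import *
S,r=st();print(S['joints'],S['width'],S['contact_force'])
s=cam('scene');a=cv2.resize(s['color'][120:220,290:430],(840,600),interpolation=3)
cv2.imwrite('pics/h2.png',a[:,:,::-1][:, :800])
```

```text
[-0.5183  0.7757  0.0807  1.5077 -0.0745  0.8596  1.1596] 0.018234096299684237 [-0.4685  0.1655  7.7323]
```

View pics/h2.png

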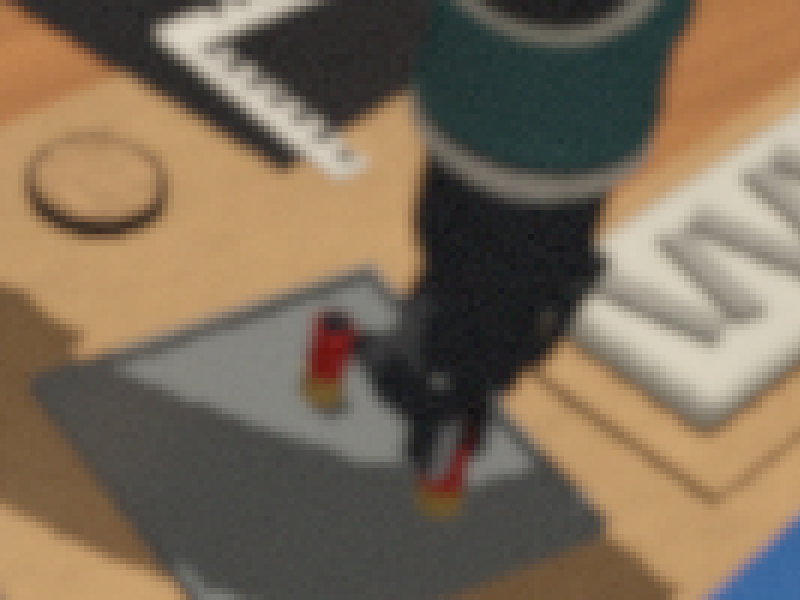

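Request:
apply_moves --rows '[[-0.2,[0,0,0],[0,0,0]],[-0.1,[0,0,0],[0,0,0]],[-0.1,[0,0,0],[0,10,0]],[-0.1,[0,0,0],[0,10,0]],[-0.1,[0,0,0],[0,10,0]]]'

```text
t: 4.68
position: [0.6459, 0.2894, 0.0472]
tcp_rot: [-0.682, 0.683, -0.185, 0.185]
contact_force: [-0.8, 0.3, -0.8]
width: 0.0385
```

Request:
apply_moves --rows '[[-0.1,[0,0,0],[0,10,0]],[-0.1,[0,0,0],[0,10,0]],[-0.1,[0,0,0],[0,10,0]],[-0.1,[0,0,0],[0,10,0]],[-0.1,[0,0,0],[0,10,0]]]'

```text
t: 5.3
position: [0.6459, 0.2895, 0.0472]
tcp_rot: [-0.54, 0.541, -0.456, 0.456]
contact_force: [0.8, -0.1, 0.5]
width: 0.0386
```

Request:
apply_moves --rows '[[-0.1,[0,0,0],[0,10,0]],[-0.3,[0,0,0],[0,0,0]],[-0.5,[0,0,0],[0,0,0]],[-0.7,[0,0,0],[0,0,0]],[-1,[0,0,0],[0,0,0]]]'

```text
t: 5.92
position: [0.6461, 0.2894, 0.0474]
tcp_rot: [0.5, -0.5, 0.5, -0.5]
contact_force: [0.0, 0.8, 1.6]
width: 0.018
```

Request:
apply_moves --rows '[[-1,[0,0,0],[0,0,0]],[-1,[0,-0.03,0],[0,0,0]],[-1,[0,-0.06,0],[0,0,0]],[-1,[0,-0.06,0],[0,0,0]],[-1,[0,-0.025,0],[0,0,0]]]'

```text
t: 6.55
position: [0.647, 0.2896, 0.2263]
tcp_rot: [0.502, -0.499, 0.499, -0.5]
contact_force: [-0.5, -0.5, -0.6]
width: 0.0183
```

Run:
```python
from meas import *
S,r=st();print(S['joints'],S['width'],S['contact_force'],S['position'],r.as_matrix())
```

```text
[-0.8076  0.6364  0.5398  1.4134 -0.3371  1.1795 -0.2261] 0.0183244074237751 [-0.5324 -0.4852 -0.5548] [0.647  0.2896 0.2263] [[ 0.0009  0.0039  1.    ]
 [-1.      0.0019  0.0009]
 [-0.0019 -1.      0.0039]]
```

Request:
apply_moves --rows '[[-1,[0.049,0,-0.004],[0,0,0]],[-1,[0.049,0,-0.004],[0,0,0]],[-1,[0.049,0,-0.004],[0,0,0]],[-1,[0.049,0,-0.004],[0,0,0]],[-1,[0.049,0,-0.004],[0,0,0]]]'

```text
t: 7.18
position: [0.6258, 0.043, 0.2224]
tcp_rot: [0.5, -0.5, 0.5, -0.5]
contact_force: [0.1, -0.5, -1.4]
width: 0.0182
```

Request:
apply_moves --rows '[[-1,[0.049,0,-0.004],[0,0,0]],[-1,[0.001,0,-0.001],[0,0,0]],[-1,[0,0,0],[0,0,0]]]'

```text
t: 7.55
position: [0.6213, -0.005, 0.2223]
tcp_rot: [0.5, -0.5, 0.5, -0.5]
contact_force: [0.1, 1.1, -0.2]
width: 0.0179
```

Run:
```python
from meas import *
s=cam('scene');t=cam('top')
S,r=st();print(S['position'],S['width'])
a=cv2.resize(s['color'][140:260,210:330],(600,600),interpolation=3)
cv2.imwrite('pics/h3.png',a[:,:,::-1])
B=s['color'].astype(int);m=(B[...,0]>B[...,1]+45)&(B[...,1]<80);m[:, :210]=0;m[:,330:]=0;m[:130]=0;m[270:]=0
print(comps(m,5)); print('expected axis z.197..',proj(s,S['position']+[0,0,-.017]),proj(s,[S['position'][0],S['position'][1],.182]))
print('pockets px', [proj(s,[x,-.006,.17]) for x in(.5617,.5917,.6212,.6507)])
```

```text
[ 0.6214 -0.0041  0.2222] 0.018060688465146895
[(array([266, 191,   7,   3,  11], dtype=int32), array([269.7273, 192.2727]))]
expected axis z.197.. [268.0156 187.9785] [267.822 195.619]
pockets px [array([252.1285, 183.6746]), array([259.4587, 191.6299]), array([266.9484, 199.7603]), array([274.7304, 208.2101])]
```

View pics/h3.png

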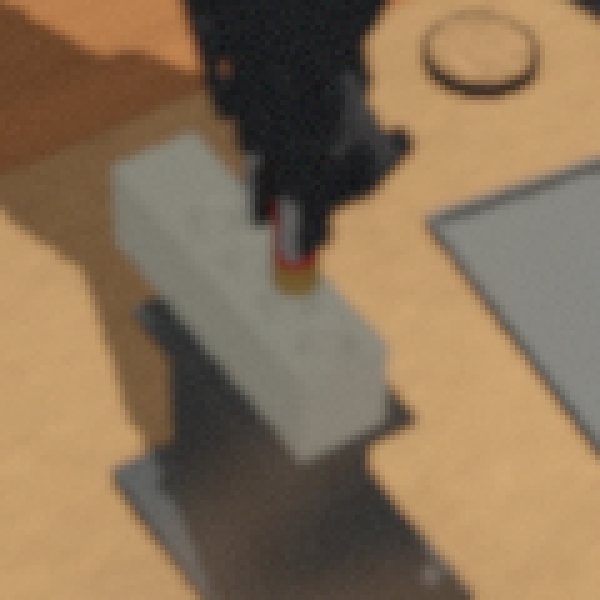

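Request:
apply_moves --rows '[[-1,[0.0025,0,0],[0,0,0]],[-1,[0,0.008,0],[0,0,0]],[-1,[0,0.006,0],[0,0,0]],[-1,[0,0,0],[0,0,0]]]'

```text
t: 8.15
position: [0.621, -0.0079, 0.2076]
tcp_rot: [-0.5, 0.501, -0.5, 0.5]
contact_force: [-1.2, -0.1, -0.2]
width: 0.0182
```

Request:
apply_moves --rows '[[-1,[0,0.007,0],[0,0,0]],[-1,[0,0.007,0],[0,0,0]],[-1,[0,0.004,0],[0,0,0]],[-1,[0,0,0],[0,0,0]]]'

```text
t: 8.65
position: [0.6211, -0.008, 0.19]
tcp_rot: [-0.5, 0.5, -0.5, 0.5]
contact_force: [-0.3, -1.2, -0.2]
width: 0.0182
```

Request:
apply_moves --rows '[[-0.5,[0,0,0],[0,0,0]],[-0.2,[0,0,0],[0,0,0]],[-0.1,[0,-0.02,0],[0,0,0]],[0,[0,-0.04,0],[0,0,0]],[0.5,[-0.02,0,-0.004],[0,0,0]]]'

```text
t: 9.28
position: [0.6186, 0.0105, 0.2546]
tcp_rot: [-0.501, 0.498, -0.499, 0.502]
contact_force: [0.2, 0.7, -0.1]
width: 0.0592
```

Run:
```python
from meas import *
s=cam('scene')
a=cv2.resize(s['color'][150:240,225:315],(540,540),interpolation=3)
cv2.imwrite('pics/h4.png',a[:,:,::-1]);print(st()[0]['position'])
```

```text
[0.6176 0.015  0.2525]
```

View pics/h4.png

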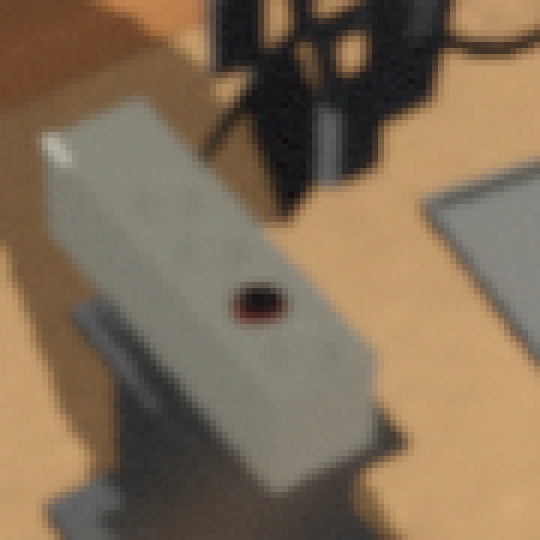

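Request:
apply_moves --rows '[[0.6,[-0.046,0,-0.009],[0,0,0]],[0.6,[-0.046,0,-0.009],[0,0,0]],[0.6,[-0.046,0,-0.009],[0,0,0]],[0.6,[-0.046,0.02,-0.009],[0,0,0]],[0.6,[-0.046,0.04,-0.009],[0,0,0]]]'

```text
t: 9.95
position: [0.572, 0.2443, 0.191]
tcp_rot: [0.501, -0.499, 0.499, -0.5]
contact_force: [0.6, 0.4, -0.4]
width: 0.0682
```

Request:
apply_moves --rows '[[0.6,[-0.046,0.03,-0.009],[0,0,0]],[0.6,[0,0.03,0],[0,0,0]],[0.6,[0,0,0],[0,0,0]]]'

```text
t: 10.32
position: [0.5616, 0.288, 0.1286]
tcp_rot: [-0.499, 0.502, -0.5, 0.499]
contact_force: [0.1, -0.1, 0.4]
width: 0.0685
```

Request:
apply_moves --rows '[[0.6,[-0.001,0.03,0.0015],[0,0,0]],[0.6,[0,0.03,0],[0,0,0]],[0.3,[0,0.02,0],[0,0,0]],[0,[0,0,0],[0,0,0]],[-0.3,[0,0,0],[0,0,0]]]'

```text
t: 10.95
position: [0.5653, 0.2891, 0.0517]
tcp_rot: [0.501, -0.5, 0.5, -0.5]
contact_force: [0.3, 0.3, 0.4]
width: 0.0301
```

Request:
apply_moves --rows '[[-0.45,[0,0,0],[0,0,0]],[-0.6,[0,0,0],[0,0,0]],[-0.8,[0,0,0],[0,0,0]],[-1,[0,0,0],[0,0,0]]]'

```text
t: 11.45
position: [0.565, 0.2893, 0.0514]
tcp_rot: [0.501, -0.5, 0.5, -0.5]
contact_force: [-1.6, -1.6, 7.7]
width: 0.0178
```

Request:
apply_moves --rows '[[-0.2,[0,0,0],[0,0,0]],[-0.1,[0,0,0],[0,0,0]],[-0.1,[0,0,0],[0,-10,0]],[-0.1,[0,0,0],[0,-10,0]],[-0.1,[0,0,0],[0,-10,0]]]'

```text
t: 12.08
position: [0.5645, 0.2889, 0.0503]
tcp_rot: [-0.613, 0.614, -0.352, 0.352]
contact_force: [-0.8, -0.9, -0.9]
width: 0.0387
```

Request:
apply_moves --rows '[[-0.1,[0,0,0],[0,-10,0]],[-0.1,[0,0,0],[0,-10,0]],[-0.1,[0,0,0],[0,-10,0]],[-0.1,[0,0,0],[0,-10,0]],[-0.1,[0,0,0],[0,-10,0]]]'

```text
t: 12.7
position: [0.5646, 0.2888, 0.0503]
tcp_rot: [-0.705, 0.705, -0.059, 0.059]
contact_force: [0.3, 0.5, 0.7]
width: 0.0383
```

Request:
apply_moves --rows '[[-0.1,[0,0,0],[0,-10,0]],[-0.3,[0,0,0],[0,0,0]],[-0.5,[0,0,0],[0,0,0]],[-0.7,[0,0,0],[0,0,0]],[-1,[0,0,0],[0,0,0]]]'

```text
t: 13.32
position: [0.5645, 0.289, 0.0503]
tcp_rot: [-0.707, 0.707, -0.0, 0.0]
contact_force: [0.5, -0.6, 0.9]
width: 0.0184
```

Request:
apply_moves --rows '[[-1,[0,0,0],[0,0,0]],[-1,[0,-0.03,0],[0,0,0]],[-1,[0,-0.06,0],[0,0,0]],[-1,[0,-0.06,0],[0,0,0]],[-1,[0,-0.025,0],[0,0,0]]]'

```text
t: 13.95
position: [0.5653, 0.2895, 0.2291]
tcp_rot: [0.708, -0.706, -0.001, -0.001]
contact_force: [-1.1, -0.2, -1.5]
width: 0.0184
```

Request:
apply_moves --rows '[[-1,[0.0043,0,-0.0495],[0,0,0]],[-1,[0.0043,0,-0.0495],[0,0,0]],[-1,[0.0043,0,-0.0495],[0,0,0]],[-1,[0.0043,0,-0.0495],[0,0,0]],[-1,[0.0043,0,-0.0495],[0,0,0]]]'

```text
t: 14.58
position: [0.5861, 0.04, 0.2254]
tcp_rot: [0.707, -0.707, -0.0, 0.0]
contact_force: [-0.4, 0.6, -0.5]
width: 0.0184
```

Request:
apply_moves --rows '[[-1,[0.0043,0,-0.0495],[0,0,0]],[-1,[0,0,0],[0,0,0]],[-1,[0,0,0],[0,0,0]]]'

```text
t: 14.95
position: [0.5905, -0.0073, 0.2252]
tcp_rot: [0.707, -0.707, -0.0, 0.0]
contact_force: [-0.8, 0.7, -0.1]
width: 0.0184
```

Lower 15 mm and check force, then on.

Request:
apply_moves --rows '[[-1,[0,0.008,0],[0,0,0]],[-1,[0,0.007,0],[0,0,0]],[-1,[0,0,0],[0,0,0]]]'

```text
t: 15.32
position: [0.5927, -0.0075, 0.2123]
tcp_rot: [-0.707, 0.707, 0.003, 0.002]
contact_force: [3.1, -2.0, 24.7]
width: 0.0183
```

Request:
apply_moves --rows '[[-1,[0,-0.01,0],[0,0,0]],[-1,[0,0,0],[0,0,0]],[-1,[0,0,0],[0,0,0]]]'

```text
t: 15.7
position: [0.5902, -0.0077, 0.2197]
tcp_rot: [-0.707, 0.707, 0.0, -0.001]
contact_force: [0.1, 0.4, -0.9]
width: 0.0186
```

Run:
```python
from meas import *
s=cam('scene');t=cam('top')
a=cv2.resize(s['color'][150:240,225:315],(540,540),interpolation=3)
b=cv2.resize(t['color'][135:225,210:255],(270,540),interpolation=3)
cv2.imwrite('pics/h5.png',a[:,:,::-1]);S=st()[0];print(S['position'])
p=S['position']; print('bottom px crop',(proj(s,[p[0],p[1],p[2]-.046])-[225,150])*6)
print('pocket5 crop from tc est', [(proj(s,[x,-.0075,.17])-[225,150])*6 for x in(.561,.591,.621)])
```

```text
[ 0.5903 -0.0079  0.2198]
bottom px crop [200.3935 242.2173]
pocket5 crop from tc est [array([158.3984, 202.4879]), array([202.3011, 250.2353]), array([247.9355, 299.8775])]
```

View pics/h5.png

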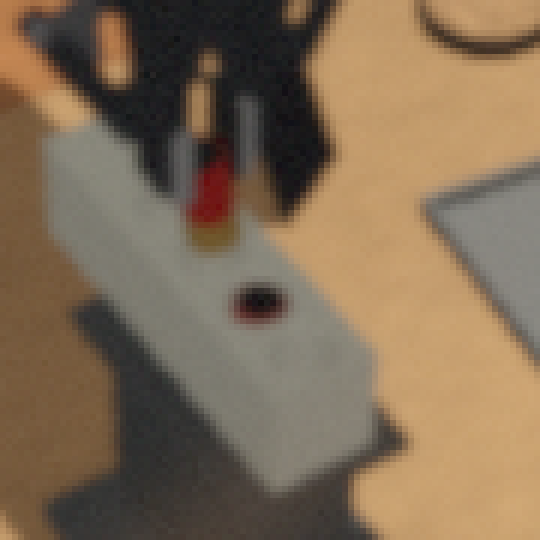

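```bash
python3 -c "
from h import *
s=st()[0];print(s['moment'],s['contact_force'],s['position'])"
```

```text
[-0.01772087  0.00670867  0.00264642] [-0.26158845 -0.04485765 -0.98552678] [ 0.5902659  -0.00786418  0.21977805]
```

Request:
apply_moves --rows '[[-1,[0,0.007,0],[0,0,0]],[-1,[0,0.001,0],[0,0,0]],[-1,[0,0,0],[0,0,0]]]'

```text
t: 16.18
position: [0.5905, -0.0082, 0.2118]
tcp_rot: [-0.707, 0.707, 0.0, -0.0]
contact_force: [0.6, -0.5, 0.1]
width: 0.0187
```

```bash
python3 -c "
from h import *
s=st()[0];print(s['moment'],s['contact_force'],s['position'])"
```

```text
[-0.20592754 -0.25247796 -0.0377097 ] [ 0.59769763 -0.47685141  0.13789289] [ 0.59046235 -0.00824115  0.21180242]
```

Request:
apply_moves --rows '[[-1,[0,0.002,0],[0,0,0]],[-1,[0,0.002,0],[0,0,0]],[-1,[0,0,0],[0,0,0]]]'

```text
t: 16.55
position: [0.5903, -0.008, 0.2079]
tcp_rot: [-0.707, 0.707, 0.0, -0.0]
contact_force: [1.0, -0.8, -0.9]
width: 0.0188
```

```bash
python3 -c "
from h import *
s=st()[0];print(s['moment'],s['contact_force'],s['position'])"
```

```text
[-0.28876812 -0.18299611  0.02808728] [ 0.9790948  -0.81632916 -0.92454237] [ 0.59032847 -0.00800557  0.20792688]
```

Request:
apply_moves --rows '[[-1,[0,0.005,0],[0,0,0]],[-1,[0,0.005,0],[0,0,0]],[-1,[0,0.003,0],[0,0,0]],[-1,[0,0,0],[0,0,0]]]'

```text
t: 17.05
position: [0.5904, -0.008, 0.195]
tcp_rot: [-0.707, 0.707, 0.0, -0.0]
contact_force: [-0.0, -1.0, -1.3]
width: 0.0185
```

Request:
apply_moves --rows '[[-1,[0,0.004,0],[0,0,0]],[-0.5,[0,0,0],[0,0,0]],[-0.2,[0,0,0],[0,0,0]],[-0.1,[0,-0.02,0],[0,0,0]],[0.2,[0,-0.04,0],[0,0,0]]]'

```text
t: 17.68
position: [0.5897, -0.008, 0.2509]
tcp_rot: [-0.707, 0.707, -0.001, -0.001]
contact_force: [0.5, 0.3, 0.2]
width: 0.0516
```

Request:
apply_moves --rows '[[1,[0.004,0,-0.05],[0,0,0]],[1,[0.004,0,-0.05],[0,0,0]],[1,[0.004,0,-0.05],[0,0,0]],[1,[0.004,0,-0.05],[0,0,0]],[1,[0.004,0,-0.05],[0,0,0]]]'

```text
t: 18.3
position: [0.6107, -0.2595, 0.2515]
tcp_rot: [-0.707, 0.707, 0.0, -0.0]
contact_force: [0.9, 1.0, -0.1]
width: 0.0855
```

Run:
```python
from meas import *
s=cam('scene');t=cam('top');S,r=st();print(S['position'],S['joints'])
a=cv2.resize(s['color'][150:240,225:315],(540,540),interpolation=3)
b=cv2.resize(t['color'][140:215,235:280],(324,540),interpolation=3)
cv2.imwrite('pics/h6.png',np.hstack([a,b])[:,:,::-1])
```

```text
[ 0.6092 -0.2643  0.2511] [ 0.1811  0.4921  0.2572  1.5081 -0.1284  1.158   2.0254]
```

View pics/h6.png

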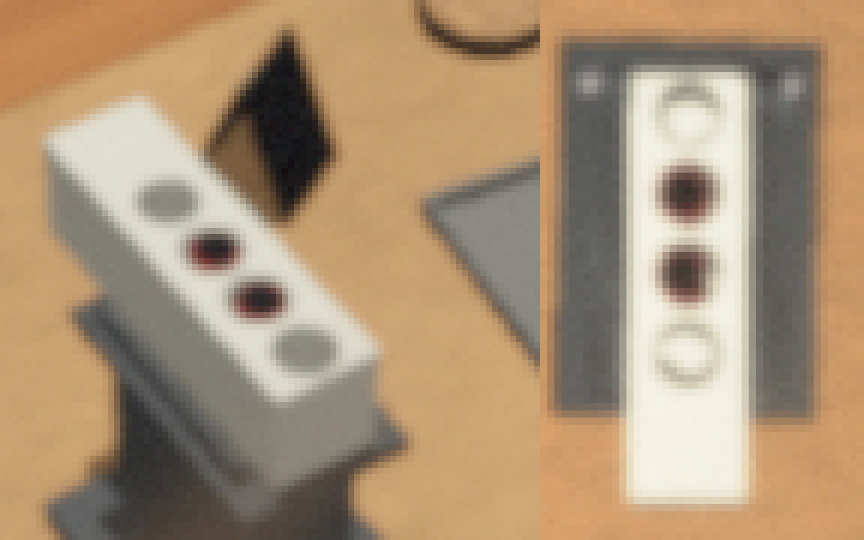

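Request:
apply_moves --rows '[[0.7,[0,0.04,0],[0,0,0]],[0.7,[0,0.04,0],[0,0,0]],[0.65,[0,0.015,0],[0,0,0]],[0.65,[0,0,0],[0,0,0]]]'

```text
t: 18.9
position: [0.6106, -0.2579, 0.1562]
tcp_rot: [0.707, -0.707, 0.0, 0.001]
contact_force: [-1.0, 0.1, 0.6]
width: 0.0707
```

Request:
apply_moves --rows '[[0.65,[0,0,-0.0135],[0,0,0]],[0.65,[0,0.01,0],[0,0,0]],[0.65,[0,0.008,0],[0,0,0]],[0.65,[0,0.003,0],[0,0,0]],[0.65,[0,0,0],[0,0,0]]]'

```text
t: 19.52
position: [0.6107, -0.2713, 0.1351]
tcp_rot: [0.707, -0.707, -0.0, 0.0]
contact_force: [-0.0, 0.3, 1.1]
width: 0.0707
```

Run:
```python
from meas import *
s=cam('scene');S,r=st();print(S['position'],S['contact_force'])
a=cv2.resize(s['color'][190:310,90:240],(750,600),interpolation=3)
cv2.imwrite('pics/p1.png',a[:,:,::-1])
```

```text
[ 0.6108 -0.2714  0.1354] [-0.2357  0.0891 -0.1362]
```

View pics/p1.png

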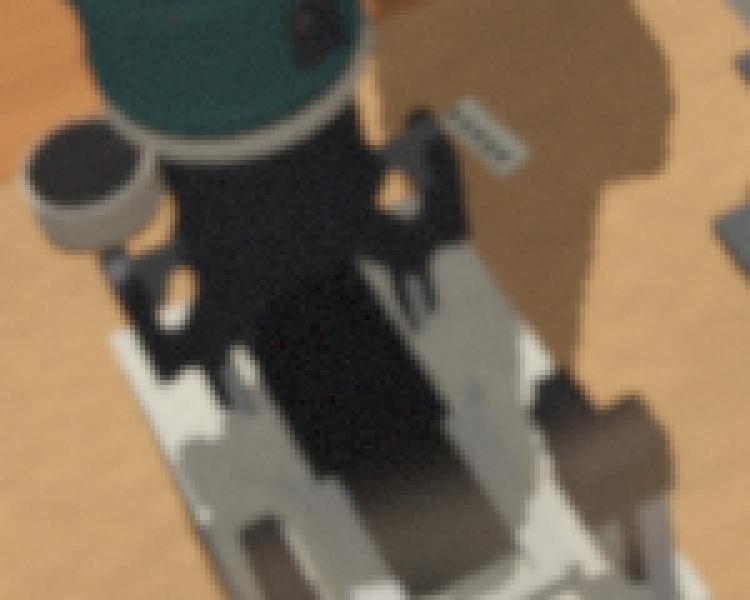

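Request:
apply_moves --rows '[[0.65,[0,0.002,0],[0,0,0]],[0.65,[0,0.002,0],[0,0,0]],[0.65,[0,0,0],[0,0,0]]]'

```text
t: 19.95
position: [0.6106, -0.2714, 0.1312]
tcp_rot: [0.707, -0.707, -0.0, 0.0]
contact_force: [-1.1, 0.1, 1.3]
width: 0.0705
```

Request:
apply_moves --rows '[[0.65,[0,0.002,0],[0,0,0]],[0.65,[0,0,0],[0,0,0]]]'

```text
t: 20.2
position: [0.6106, -0.2715, 0.1292]
tcp_rot: [0.707, -0.707, -0.0, 0.0]
contact_force: [0.6, -0.2, -0.5]
width: 0.0707
```

Request:
apply_moves --rows '[[0.65,[0,0.002,0],[0,0,0]],[0.65,[0,0,0],[0,0,0]]]'

```text
t: 20.45
position: [0.6107, -0.2715, 0.1271]
tcp_rot: [-0.707, 0.707, 0.0, -0.0]
contact_force: [-0.5, 0.6, -0.8]
width: 0.0707
```

Request:
apply_moves --rows '[[0.55,[0,-0.001,0],[0,0,0]],[0.45,[0,0,0],[0,0,0]],[0.3,[0,0,0],[0,0,0]],[0.2,[0,0,0],[0,0,0]],[0.2,[0,0,0],[0,0,0]]]'

```text
t: 21.08
position: [0.6113, -0.2713, 0.1295]
tcp_rot: [-0.707, 0.707, 0.001, 0.0]
contact_force: [-3.3, 2.3, 11.5]
width: 0.0589
```

Request:
apply_moves --rows '[[0,[0,-0.0015,0],[0,0,0]],[0,[-0.005,0,0],[0,0,0]],[0,[-0.01,0,0],[0,0,0]],[0,[-0.01,0,0],[0,0,0]]]' --squeeze 60

```text
t: 21.58
position: [0.5847, -0.2717, 0.1298]
tcp_rot: [-0.707, 0.707, 0.0, -0.0]
contact_force: [0.7, -1.2, 0.1]
width: 0.0579
```

Request:
apply_moves --rows '[[0,[-0.015,0,0],[0,0,0]],[0,[-0.015,0,0],[0,0,0]],[0,[-0.015,0,0],[0,0,0]],[0,[-0.015,0,0],[0,0,0]],[0,[0,0,0],[0,0,0]]]'

```text
t: 22.2
position: [0.5246, -0.2718, 0.13]
tcp_rot: [0.707, -0.707, 0.0, 0.0]
contact_force: [-0.7, -0.1, -0.8]
width: 0.0578
```

Request:
apply_moves --rows '[[0,[-0.01,0,0],[0,0,0]],[0,[0,-0.03,0],[0,0,0]],[0,[0,-0.04,0],[0,0,0]],[0,[0.004,-0.015,0.02],[0,0,0]],[0,[0.008,0,0.045],[0,0,0]]]'

```text
t: 22.82
position: [0.5277, -0.2076, 0.2161]
tcp_rot: [-0.707, 0.708, -0.0, 0.002]
contact_force: [0.5, 1.9, -2.1]
width: 0.0574
```

Request:
apply_moves --rows '[[0,[0.008,0,0.045],[0,0,0]],[0,[0.008,0,0.045],[0,0,0]],[0,[0.008,0,0.045],[0,0,0]],[0,[0.008,0,0.04],[0,1,0]],[0,[0,0,0.024],[0,0,0]]]'

```text
t: 23.45
position: [0.56, -0.0052, 0.2146]
tcp_rot: [0.707, -0.707, 0.005, -0.005]
contact_force: [-0.7, -0.1, -0.4]
width: 0.058
```

Request:
apply_moves --rows '[[0,[0,0,0],[0,0,0]],[0,[0,0,0],[0,0,0]]]'

```text
t: 23.7
position: [0.5598, -0.0082, 0.2147]
tcp_rot: [-0.707, 0.707, -0.006, 0.006]
contact_force: [-0.4, -1.2, -1.9]
width: 0.0575
```

Run:
```python
from meas import *
s=cam('scene');S,r=st();print(S['position'],S['contact_force'])
a=cv2.resize(s['color'][100:250,190:350],(640,600),interpolation=3)
cv2.imwrite('pics/p2.png',a[:,:,::-1])
```

```text
[ 0.5598 -0.0085  0.2148] [ 0.0376 -0.2874 -1.364 ]
```

View pics/p2.png

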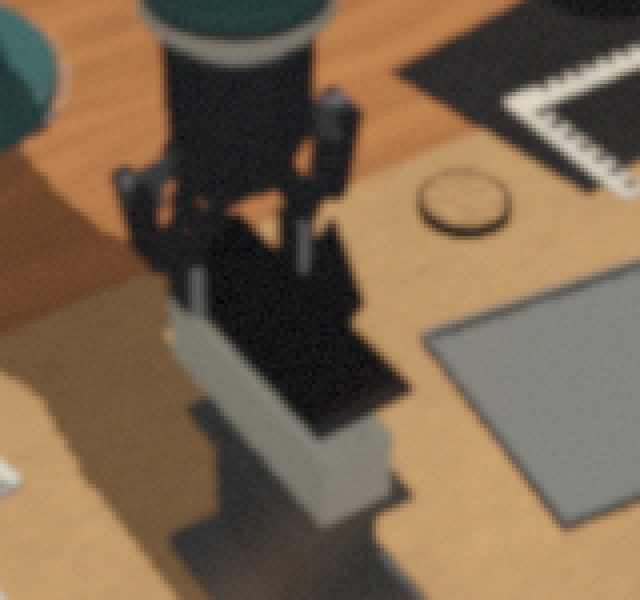

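Request:
apply_moves --rows '[[0,[0,0.015,0],[0,0,0]],[0,[0,0.012,0],[0,0,0]],[0,[0,0.006,0],[0,0,0]],[0,[0,0,0],[0,0,0]]]'

```text
t: 24.25
position: [0.5597, -0.0077, 0.1812]
tcp_rot: [-0.707, 0.707, -0.006, 0.006]
contact_force: [-1.0, -0.3, -1.6]
width: 0.0577
```

Request:
apply_moves --rows '[[0,[0,0.0015,0],[0,0,0]],[0,[0,0,0],[0,0,0]]]'

```text
t: 24.5
position: [0.5601, -0.0075, 0.1805]
tcp_rot: [-0.707, 0.707, -0.006, 0.006]
contact_force: [-0.4, -0.3, -1.7]
width: 0.0577
```

Request:
apply_moves --rows '[[0,[0,0.001,0],[0,0,0]],[0,[0,0.001,0],[0,0,0]],[0,[0,0,0],[0,0,0]]]'

```text
t: 24.88
position: [0.5602, -0.0075, 0.1795]
tcp_rot: [0.707, -0.707, 0.006, -0.006]
contact_force: [-7.5, 0.9, 17.3]
width: 0.0573
```

Request:
apply_moves --rows '[[0.3,[0,0,0],[0,0,0]],[0.5,[0,0,0],[0,0,0]],[0.8,[0,0,0],[0,0,0]],[1,[0,-0.03,0],[0,0,0]],[1,[0,-0.06,0],[0,0,0]]]'

```text
t: 25.5
position: [0.5589, -0.0075, 0.2676]
tcp_rot: [-0.707, 0.707, -0.007, 0.004]
contact_force: [0.4, 1.1, 0.4]
width: 0.0854
```

```bash
cat > kin.py <<'E'
import numpy as np
from scipy.spatial.transform import Rotation as R
from scipy.optimize import least_squares
lo=np.array([-2.81,-.39,-1.27,.06,-1.19,.19,-2.82]);hi=np.array([2.81,2.02,1.25,2.57,4.33,2,2.82])
Z=lambda a:R.from_euler('z',a);Y=lambda a:R.from_euler('y',a)
def fk(q,p,sg):
    d0,L1,L2,L3,a,b,e=p  # a,b elbow offsets, e wrist offset
    r=Z(sg[0]*q[0]); t=np.array([0,0,d0]); r=r*Y(q[1])*Z(sg[1]*q[2]); t=t+r.apply([a,0,L1])
    r=r*Y(q[3]); t=t+r.apply([b,0,0]); r=r*Z(sg[2]*q[4]); t=t+r.apply([0,0,L2])
    r=r*Y(q[5]);t=t+r.apply([e,0,0]);r=r*Z(sg[3]*q[6]); t=t+r.apply([0,0,L3])
    # flange: z = approach. tool y=approach, tool z=-x_flange at q7=0
    M=R.from_matrix(np.array([[0,0,-1],[1,0,0],[0,1,0]],float).T@np.eye(3)) if 0 else None
    return t,r
E
python3 - <<'E'
from kin import *
import itertools
# (q,pos,toolmatrix)
D=[([-1.3355,.4179,-.0103,1.6141,.0047,1.1106,-.053],[.1707,.6009,.2447],[[.9619,-.0002,.2733],[-.2733,-.001,.9619],[.0001,-1,-.0011]]),
([-.5183,.7757,.0807,1.5077,-.0745,.8596,1.1596],[.6466,.2899,.0483],[[1,.0018,-.0009],[.0009,.0009,1],[.0018,-1,.0009]]),
([-.8076,.6364,.5398,1.4134,-.3371,1.1795,-.2261],[.647,.2896,.2263],[[.0009,.0039,1],[-1,.0019,.0009],[-.0019,-1,.0039]]),
([.1811,.4921,.2572,1.5081,-.1284,1.158,2.0254],[.6092,-.2643,.2511],[[1,0,0],[0,0,1],[0,-1,0]])]
import sys;sys.path.insert(0,'.')
from h import st
S,r=st();print(S['joints'],S['position'],S['width']);D.append((S['joints'],S['position'],r.as_matrix()))
best=[]
for sg in itertools.product((1,-1),repeat=4):
  def f(x):
    o=[]
    for q,t,M in D:
        T,r=fk(q,x[:7],sg); rt=r.as_matrix()@R.from_rotvec(x[7:10]).as_matrix()
        o+=list((T-t)*10)+list((rt-np.array(M)).ravel())
    return o
  for g in ([2.09,2.09,2.09],[0,0,0],[-1.2,1.2,1.2],[-1.2,-1.2,1.2],[1.2,-1.2,1.2]):
    s=least_squares(f,[.3,.4,.4,.25,0,0,0]+g); best.append((s.cost,sg,s.x))
best.sort(key=lambda b:b[0])
np.set_printoptions(precision=4,suppress=True)
for b in best[:4]: print(b[0],b[1],b[2])
np.save('kin.npy',np.concatenate([best[0][2],best[0][1]]))
E
```

```text
[-0.17929862  0.28166245  0.16676321  1.75785013 -0.05104717  1.11056685
  1.55792505] [ 0.55889161 -0.00751305  0.2675668 ] 0.08541740236452994
0.12577232555420306 (-1, -1, -1, -1) [ 7.0777  0.3699  0.4236  7.0072  0.0611 -0.0535 -0.027   1.2092 -1.2104
 -1.21  ]
0.12577232555420526 (-1, -1, -1, -1) [ 7.0777  0.3699  0.4236  7.0072  0.0611 -0.0535 -0.027  -2.4165  2.4188
  2.418 ]
0.12577232555420528 (-1, -1, -1, -1) [ 7.0777  0.3699  0.4236  7.0072  0.0611 -0.0535 -0.027   1.2092 -1.2104
 -1.21  ]
0.12577232555420648 (-1, -1, -1, -1) [ 7.0777  0.3699  0.4236  7.0072  0.0611 -0.0535 -0.027  -2.4165  2.4188
  2.418 ]
```

Request:
apply_moves --rows '[[1,[-0.05,-0.03,0],[0,-1,0]],[1,[-0.05,-0.03,0],[0,0,0]],[1,[0,0,0],[0,0,-10]],[1,[0,0,0],[0,0,-10]],[1,[0,0,0],[0,0,-10]]]'

```text
t: 26.12
position: [0.46, -0.0065, 0.3291]
tcp_rot: [0.683, -0.682, -0.186, -0.185]
contact_force: [1.6, -0.9, -0.3]
width: 0.0855
```

```bash
cat > rec.py <<'E'
import json
from h import *
S,r=st();print(np.round(S['joints'],3),np.round(S['position'],4),S['contact_force']);print(np.round(r.as_matrix(),3))
open('d.jsonl','a').write(json.dumps([list(S['joints']),list(S['position']),r.as_matrix().tolist()])+'\n')
E
python3 rec.py
```

```text
[-0.204 -0.244  0.106  2.238  0.124  0.621  1.396] [ 0.46   -0.0065  0.3291] [ 1.59690916 -0.8803219  -0.25182381]
[[ 0.862  0.506 -0.001]
 [ 0.001  0.001  1.   ]
 [ 0.506 -0.862  0.001]]
```

Request:
apply_moves --rows '[[1,[0,0,0],[0,0,-10]],[1,[0,0,0],[0,0,-10]],[1,[0,0,0],[0,0,-10]],[1,[0,0,0],[0,0,0]]]'

```text
t: 26.62
position: [0.4607, -0.0217, 0.3271]
tcp_rot: [-0.628, 0.661, 0.282, 0.299]
contact_force: [1.3, 0.5, 0.5]
width: 0.0855
```

```bash
python3 rec.py
```

```text
[-0.218 -0.341  0.093  2.447  0.73   0.255  0.791] [ 0.4607 -0.0217  0.3271] [1.28211056 0.51306347 0.50871715]
[[ 0.662  0.748  0.04 ]
 [-0.002 -0.051  0.999]
 [ 0.749 -0.662 -0.032]]
```

Request:
apply_moves --rows '[[1,[0,0,0],[0,0,-10]],[1,[0,0,0],[0,0,-10]],[1,[0,0,0],[0,0,-10]],[1,[0,0,0],[0,0,0]],[1,[0,0,0],[0,0,0]]]'

```text
t: 27.25
position: [0.4649, -0.0491, 0.3347]
tcp_rot: [-0.578, 0.67, 0.305, 0.352]
contact_force: [-0.9, -0.1, -0.1]
width: 0.0852
```

```bash
python3 rec.py
```

```text
[-0.129 -0.338  0.017  2.504  1.499  0.244  0.015] [ 0.4649 -0.0491  0.3347] [-0.91531481 -0.08831782 -0.14350728]
[[ 0.566  0.815  0.119]
 [ 0.003 -0.146  0.989]
 [ 0.824 -0.56  -0.085]]
```

```bash
cat > fit.py <<'E'
from kin import *
import json
np.set_printoptions(precision=4,suppress=True)
D=[([-1.3355,.4179,-.0103,1.6141,.0047,1.1106,-.053],[.1707,.6009,.2447],[[.9619,-.0002,.2733],[-.2733,-.001,.9619],[.0001,-1,-.0011]]),
([-.5183,.7757,.0807,1.5077,-.0745,.8596,1.1596],[.6466,.2899,.0483],[[1,.0018,-.0009],[.0009,.0009,1],[.0018,-1,.0009]]),
([-.8076,.6364,.5398,1.4134,-.3371,1.1795,-.2261],[.647,.2896,.2263],[[.0009,.0039,1],[-1,.0019,.0009],[-.0019,-1,.0039]]),
([-0.17929862,0.28166245,0.16676321,1.75785013,-0.05104717,1.11056685,1.55792505],[0.55889161,-0.00751305,0.2675668],[[1,0,0],[0,0,1],[0,-1,0]])]
D+=[json.loads(l) for l in open('d.jsonl')]
import itertools
best=[]
for sg in itertools.product((-1,),(1,-1),(1,-1),(1,-1)):
  def f(x):
    o=[]
    for q,t,M in D:
        T,r=fk(q,x[:7],sg); rt=r.as_matrix()@R.from_rotvec(x[7:10]).as_matrix()
        o+=list((T-t)*10)+list((rt-np.array(M)).ravel())
    return o
  for g in ([1.2,-1.2,-1.2],[2.09,2.09,2.09],[-1.2,-1.2,1.2]):
    s=least_squares(f,[.3,.4,.4,.25,0,0,0]+g); best.append((s.cost,sg,s.x,s.fun))
best.sort(key=lambda b:b[0])
for b in best[:2]: print(b[0],b[1],b[2])
print(best[0][3].reshape(len(D),-1)[:,:3]/10, np.abs(best[0][3].reshape(len(D),-1)[:,3:]).max(1))
np.save('kin.npy',np.concatenate([best[0][2],best[0][1]]))
E
python3 fit.py
```

```text
0.20492326015083445 (-1, -1, -1, -1) [ 0.4024  0.5397  0.5408  0.3249 -0.0085  0.0963  0.0239  1.2086 -1.2107
 -1.2114]
0.20492326015083456 (-1, -1, -1, -1) [ 0.4024  0.5397  0.5408  0.3249 -0.0085  0.0963  0.0239 -2.4141  2.4183
  2.4197]
[[-0.0292  0.0114  0.0026]
 [-0.0239  0.0182 -0.0048]
 [ 0.0071  0.0104  0.0012]
 [-0.0044  0.0274  0.0026]
 [-0.0017  0.0291 -0.0072]
 [-0.0033  0.0133 -0.0053]
 [ 0.0025  0.0007  0.0108]] [0.0023 0.0023 0.0025 0.0144 0.0024 0.0024 0.0025]
```

```bash
python3 - <<'E'
s=open('kin.py').read()
i=s.index('def fk')
s=s[:i]+'''def fk(q,p,sg=(-1,-1,-1,-1)):
    d0,L1,L2,L3,x1,y1,y2,y3,a,e=p
    r=Z(-q[0]); t=np.array([0,0,d0])+r.apply([x1,0,0]); r=r*Y(q[1])*Z(-q[2]); t=t+r.apply([a,y1,L1])
    r=r*Y(q[3])*Z(-q[4]); t=t+r.apply([0,y2,L2])
    r=r*Y(q[5]);t=t+r.apply([e,0,0]);r=r*Z(-q[6]); t=t+r.apply([0,y3,L3])
    return t,r
'''
open('kin.py','w').write(s)
f=open('fit.py').read()
f=f[:f.index('import itertools')]+'''
g=R.from_rotvec([1.2092,-1.2092,-1.2092])
def f(x):
    o=[]
    for q,t,M in D:
        T,r=fk(q,x); o+=list((T-t)*10)
    return o+list((x[4:]-0)*.02)
best=least_squares(f,[.3,.4,.4,.25,0,0,0,0,0,0]); print(best.cost,best.x)
print(best.fun[:len(D)*3].reshape(-1,3)/10)
print(fk(D[0][0],best.x)[1].inv().as_matrix()@np.array(D[0][2]))
np.save('kin.npy',best.x)
'''
open('fit.py','w').write(f)
E
python3 fit.py
```

```text
0.0016508217975210843 [ 0.2879  0.5039  0.4684  0.2956 -0.0006 -0.0312  0.0002  0.0011  0.0025
 -0.0013]
[[-0.0002  0.003  -0.0014]
 [ 0.0009  0.0007 -0.0014]
 [-0.0029 -0.0011  0.0028]
 [-0.0009 -0.0004 -0.0003]
 [-0.0003 -0.0003  0.0002]
 [-0.0003  0.0001  0.0002]
 [ 0.0004  0.0002 -0.0001]]
[[ 0.      0.     -1.    ]
 [-1.      0.     -0.    ]
 [-0.      1.      0.0001]]
```

```bash
cat > plan.py <<'E'
from kin import *
np.set_printoptions(precision=2,suppress=True)
p=np.load('kin.npy'); G=R.from_matrix([[0,0,-1],[-1,0,0],[0,1,0]])
mg=.04
def ik(q0,pos,rot,w=.01):
    q0=np.clip(q0,lo+mg+1e-6,hi-mg-1e-6)
    def f(q):
        t,r=fk(q,p); return np.concatenate([(t-pos)*10,((r*G).inv()*rot).as_rotvec()*3,(q-q0)*w])
    s=least_squares(f,q0,bounds=(lo+mg,hi-mg),xtol=1e-8); 
    return s.x,np.linalg.norm(s.fun[:6])
def tool(phi,sgn):
    y=np.array([np.cos(phi),np.sin(phi),0]); z=np.array([0,0,sgn]); return R.from_matrix(np.stack([np.cross(y,z),y,z],1))
if __name__=='__main__':
  rng=np.random.default_rng(0); res=[]
  A=np.array([.528,-.0075,.148]);B=np.array([.5055,-.2715,.148])
  for phid in(15,30,45,60,90,-15,-30,-45,-60,-90):
   phi=np.radians(phid); ct=np.array([.5+.0,0,0]); 
   for sg in(1,-1):
    sols=[]
    for k in range(25):
        q,e=ik(rng.uniform(lo,hi),A-[.005*(1-np.cos(phi)),0,0],tool(phi,sg),1e-4)
        if e<2e-2 and not any(np.abs(q-s).max()<.15 for s in sols): sols.append(q)
    for qa in sols[:6]:
     for turn in(1,-1):
      q=qa; ok=True; mx=0; mar=9; 
      path=[(A+[0,0,h],0) for h in(.05,.1)]+[(A+(B-A)*k/18+[0,0,.12-.02*k/18],k*10) for k in range(19)]+[(B+[0,0,h],180) for h in(.05,0)]
      ws=[]
      for P,a in path:
        r=R.from_euler('x',turn*a,degrees=True)*tool(phi,sg); qn,e=ik(q,P,r)
        ws.append(e)
        mx=max(mx,np.abs(qn-q).max()); q=qn; mar=min(mar,(np.minimum(q-lo,hi-q)).min())
      if max(ws)<.03: res.append((mx,phid,sg,turn,mar,max(ws),qa,q))
  res.sort(key=lambda r:r[0])
  print(len(res))
  for r in res[:10]: print(*r)
E
time timeout 500 python3 plan.py
```

```text
30
0.1765881426335565 90 1 -1 0.04000001622932392 1.6910972463899103e-05 [ 1.31  1.47 -1.23  1.77 -0.2   1.16  1.96] [ 0.26  0.93 -0.45  2.01  1.65  1.92  0.26]
0.1891074646719793 90 1 -1 0.19043223993451175 1.7355197981563434e-05 [ 1.1   1.17 -0.86  1.77 -0.62  1.29  2.33] [ 0.14  0.9  -0.3   2.01  1.59  1.81  0.25]
0.19924911588048638 90 1 -1 0.24503312775946795 1.7884118272660908e-05 [ 0.87  1.02 -0.53  1.76 -0.86  1.46  2.55] [-0.06  0.89 -0.06  2.01  1.49  1.64  0.24]
0.20232497216443832 90 1 -1 0.047907530591593916 1.9387750255436647e-05 [ 0.54  0.95 -0.08  1.76 -1.1   1.71  2.73] [-0.46  0.97  0.42  2.01  1.28  1.29  0.29]
0.20236555994625532 90 1 -1 0.14172249065544662 1.8455700814511243e-05 [ 0.71  0.97 -0.32  1.76 -0.98  1.58  2.65] [-0.23  0.9   0.14  2.01  1.41  1.49  0.25]
0.2181842468922759 -90 -1 1 0.04000000000000048 2.0669153336969042e-05 [-0.38  0.96 -0.22  1.78  1.15  1.92  0.29] [ 1.05  1.15 -0.41  1.31 -0.69  1.9   2.41]
0.22711769396819714 90 -1 -1 0.04000000025202444 0.0001051834445857976 [ 0.44  0.96  0.04  1.77 -1.15  1.78 -0.36] [-0.68  1.11  0.7   2.01  1.11  1.05 -2.78]
0.24780677388966635 -90 -1 1 0.04000008233247354 4.422271616538431e-05 [-0.58  0.95  0.03  1.78  1.04  1.76  0.36] [ 1.03  1.15 -0.39  1.31 -0.7   1.9   2.42]
0.2609134128641949 -90 1 1 0.0400000000000309 4.6533260177702235e-05 [-0.59  0.95  0.04  1.79  1.03  1.76 -2.78] [ 1.04  1.15 -0.39  1.32 -0.69  1.9  -0.72]
0.31576048847585814 -90 -1 1 0.04000000265856829 5.557610067405695e-05 [-0.74  0.98  0.25  1.78  0.94  1.63  0.44] [ 1.03  1.15 -0.39  1.31 -0.7   1.9   2.42]
real	6m56.574s
user	6m56.261s
sys	0m0.224s
```

```bash
cat > plan2.py <<'E'
from plan import *
A=np.array([.525,-.0075,.148]);B=np.array([.5055,-.2715,.148])
def run(phid,qa,sg=1,turn=-1):
    off=np.array([np.cos(np.radians(phid)),np.sin(np.radians(phid)),0])*.005
    offB=off*[1,-1,1]
    phi=np.radians(phid); qa,e0=ik(qa,A+off,tool(phi,sg)); q=qa; mx=0; mar=9; ws=[e0]; bad=[]
    for k in range(0,19,1):
        a=turn*10*k; P=A+off+(B+offB-A-off)*k/18+[0,0,.12]
        qn,e=ik(q,P,R.from_euler('x',a,degrees=True)*tool(phi,sg)); ws.append(e)
        if k: mx=max(mx,np.abs(qn-q).max())
        q=qn; m=(np.minimum(q-lo,hi-q)); 
        if e>.03: bad.append((k,int(m.argmin())))
        mar=min(mar,m.min())
    qb,e=ik(q,B+offB,tool(-phi,-sg)); ws.append(e)
    return mx,mar,max(ws),bad,qa,q,qb
if __name__=='__main__':
  Q=[[.87,1.02,-.53,1.76,-.86,1.46,2.55],[1.1,1.17,-.86,1.77,-.62,1.29,2.33],[.54,.95,-.08,1.76,-1.1,1.71,2.73]]
  for phid in(75,65,55,45):
    for i,q in enumerate(Q):
        r=run(phid,q); print(phid,i,*r); Q[i]=r[4]
E
timeout 550 python3 plan2.py
```

```text
75 0 0.27820414371038715 0.05018591222956181 3.598613090402208e-05 [] [ 0.96  0.98 -0.55  1.94 -1.07  1.29  2.69] [ 0.12  0.57 -0.25  2.23  1.78  1.63  0.37] [ 0.1   0.86 -0.22  2.18  1.81  1.71  0.15]
75 1 0.2673220959817227 0.23288478902216525 3.6387136495109116e-05 [] [ 1.23  1.16 -0.9   1.94 -0.78  1.04  2.46] [ 0.34  0.61 -0.5   2.23  1.84  1.76  0.41] [ 0.3   0.9  -0.44  2.18  1.9   1.86  0.2 ]
75 2 0.27860101685960087 0.04000004375656263 6.246473952170532e-05 [] [ 0.84  0.94 -0.4   1.94 -1.15  1.38  2.75] [ 0.1   0.57 -0.23  2.23  1.78  1.63  0.37] [ 0.09  0.86 -0.21  2.18  1.81  1.7   0.14]
65 0 0.3867776613753764 0.04000000316354502 8.125359539983668e-05 [] [ 1.12  1.02 -0.7   2.06 -1.15  1.08  2.76] [ 0.44  0.59 -0.57  2.34  2.03  1.73  0.39] [ 0.38  0.91 -0.48  2.28  2.11  1.89  0.2 ]
65 1 0.3833280519965777 0.15868408745829465 8.486806376895561e-05 [] [ 1.32  1.18 -0.96  2.06 -0.91  0.87  2.59] [ 0.51  0.61 -0.65  2.34  2.05  1.77  0.41] [ 0.44  0.93 -0.54  2.29  2.14  1.93  0.23]
65 2 0.38677766911913525 0.040000003165597375 8.12535796652976e-05 [] [ 1.12  1.02 -0.7   2.
[... 968 characters left out ...]
7  1.69  0.49] [ 0.77  1.   -0.66  2.44  2.76  1.96  0.43]
45 1 2.759380098139916 0.040000000000000036 1.0747366808219647 [(0, 2), (1, 2), (2, 2), (3, 2), (4, 4), (5, 2), (6, 2), (7, 6), (8, 2), (9, 5), (10, 5), (11, 5), (12, 5), (13, 1), (14, 1)] [ 1.6   1.53 -1.23  2.27 -1.    0.31  2.78] [ 0.9   0.63 -0.87  2.51  2.57  1.69  0.49] [ 0.77  1.   -0.66  2.44  2.76  1.96  0.43]
45 2 2.759380113319272 0.040000000000000036 1.0747366808221577 [(0, 2), (1, 2), (2, 2), (3, 2), (4, 4), (5, 2), (6, 2), (7, 6), (8, 2), (9, 5), (10, 5), (11, 5), (12, 5), (13, 1), (14, 1)] [ 1.6   1.53 -1.23  2.27 -1.    0.31  2.78] [ 0.9   0.63 -0.87  2.51  2.57  1.69  0.49] [ 0.77  1.   -0.66  2.44  2.76  1.96  0.43]
```

```bash
cat > plan3.py <<'E'
from plan import *
from h import st,cam,onz
s=cam('scene'); print('saddle top corner',onz(s,239.2,200,.12))
S,r0=st(); q=S['joints'];pos=S['position'];print(q,pos)
phi=np.radians(65); d=np.array([np.cos(phi),np.sin(phi),0]); X=lambda a:R.from_euler('x',a,degrees=True)
TA=tool(phi,1); M=X(-90)*TA; A=np.array([.521,-.0075,.148])+.005*d
dB=d*[1,-1,1]; B=np.array([.485+.014,-.2715,.148])+.005*dB
from scipy.spatial.transform import Slerp
def seg(q,p0,r0,p1,r1,n,name):
    sl=Slerp([0,1],R.concatenate([r0,r1])); mx=0;w=0
    for k in range(1,n+1):
        qn,e=ik(q,p0+(p1-p0)*k/n,sl(k/n)); mx=max(mx,np.abs(qn-q).max()); w=max(w,e); q=qn
    print(name,n,'step %.2f err %.4f'%(mx,w),q,'margin %.2f'%np.minimum(q-lo,hi-q).min()); return q
P1=np.array([.50,-.15,.30]);Pp=A-.08*d
q=seg(q,pos,r0,P1,M,8,'M'); q=seg(q,P1,M,P1,X(45)*M,5,'45');q=seg(q,P1,X(45)*M,Pp+[0,0,.1],TA,6,'pre+.1')
q=seg(q,Pp+[0,0,.1],TA,Pp,TA,3,'pre');q=seg(q,Pp,TA,A,TA,3,'A');q=seg(q,A,TA,A+[0,0,.12],TA,3,'lift')
pA=A+[0,0,.12];pB=B+[0,0,.12]
for k in range(6): q=seg(q,pA+(pB-pA)*k/6,X(-30*k)*TA,pA+(pB-pA)*(k+1)/6,X(-30*k-30)*TA,4,'flip%d'%(30*k+30))
q=seg(q,pB,X(-180)*TA,B,X(-180)*TA,4,'B')
print('delta to M tool', r0.inv().apply(P1-pos), np.degrees((r0.inv()*M).as_rotvec()))
E
python3 plan3.py
```

```text
saddle top corner [ 0.55 -0.03  0.12]
[-0.13 -0.34  0.02  2.5   1.5   0.24  0.01] [ 0.46 -0.05  0.33]
M 8 step 0.50 err 0.0003 [-0.97 -0.09  1.21  2.09 -0.04  0.66  1.86] margin 0.04
45 5 step 0.47 err 0.0001 [-0.05  0.4   0.88  1.96 -1.15  1.46  2.7 ] margin 0.04
pre+.1 6 step 0.33 err 0.0001 [ 1.17  0.74 -0.57  2.06 -1.15  1.36  2.62] margin 0.04
pre 3 step 0.07 err 0.0000 [ 1.13  0.95 -0.52  2.02 -1.09  1.29  2.76] margin 0.06
A 3 step 0.09 err 0.0000 [ 1.12  1.02 -0.7   2.07 -1.15  1.08  2.77] margin 0.04
lift 3 step 0.09 err 0.0000 [ 1.29  0.83 -0.94  2.11 -1.15  1.07  2.54] margin 0.04
flip30 4 step 0.09 err 0.0000 [ 1.29  0.48 -0.89  2.08 -0.95  0.97  2.43] margin 0.24
flip60 4 step 0.08 err 0.0000 [ 1.21  0.2  -0.83  2.07 -0.68  0.81  2.31] margin 0.44
flip90 4 step 0.18 err 0.0000 [ 1.06  0.04 -0.81  2.12 -0.14  0.58  1.93] margin 0.39
flip120 4 step 0.30 err 0.0001 [ 0.89  0.05 -0.86  2.21  0.95  0.61  1.01] margin 0.36
flip150 4 step 0.23 err 0.0000 [ 0.67  0.26 -0.83  2.31  1.65  1.15  0.51] margin 0.26
flip180 4 step 0.16 err 0.0000 [ 0.47  0.59 -0.61  2.35  2.04  1.75  0.39] margin 0.22
B 4 step 0.08 err 0.0000 [ 0.41  0.92 -0.51  2.3   2.13  1.92  0.2 ] margin 0.08
delta to M tool [-0.01  0.06 -0.09] [ 8.23 -2.08 30.48]
```

Request:
apply_moves --rows '[[1,[-0.001,0.008,-0.011],[1,-0.3,3.8]],[1,[-0.001,0.008,-0.011],[1,-0.3,3.8]],[1,[-0.001,0.008,-0.011],[1,-0.3,3.8]],[1,[-0.001,0.008,-0.011],[1,-0.3,3.8]],[1,[-0.001,0.008,-0.011],[1,-0.3,3.8]]]'

```text
t: 27.92
position: [0.483, -0.1006, 0.3129]
tcp_rot: [-0.642, 0.69, 0.225, 0.248]
contact_force: [-0.4, 0.2, 0.4]
width: 0.0857
```

Request:
apply_moves --rows '[[1,[-0.001,0.008,-0.011],[1,-0.3,3.8]],[1,[-0.001,0.008,-0.011],[1,-0.3,3.8]],[1,[-0.001,0.008,-0.011],[1,-0.3,3.8]],[1,[0,0,0],[0,0,0]],[1,[0,0,0],[0,0,0]]]'

```text
t: 28.55
position: [0.4929, -0.1344, 0.2933]
tcp_rot: [-0.678, 0.694, 0.168, 0.173]
contact_force: [-0.4, 0.7, -0.2]
width: 0.0853
```

```bash
python3 rec.py
cat > go.py <<'E'
from plan import *
from h import st
np.set_printoptions(precision=4,suppress=True)
phi=np.radians(65); d=np.array([np.cos(phi),np.sin(phi),0]); X=lambda a:R.from_euler('x',a,degrees=True)
TA=tool(phi,1); A=np.array([.521,-.0075,.148])+.005*d; Pp=A-.08*d
dB=d*[1,-1,1]; B=np.array([.485+.014,-.2715,.148])+.005*dB
def delta(P,T,n=1):
    S,r=st(); print('to go tool',r.inv().apply(P-S['position']),np.degrees((r.inv()*T).as_rotvec()),'q',np.round(S['joints'],2),'p',S['position'],'F',S['contact_force'],S['width'])
E
python3 -c "
from go import *
delta(np.array([.50,-.15,.30]),X(-90)*TA)"
```

```text
[-0.946 -0.238  1.089  2.184  0.267  0.594  1.561] [ 0.4929 -0.1344  0.2933] [-0.44842637  0.67873639 -0.20953386]
[[ 0.883  0.469  0.012]
 [-0.001 -0.024  1.   ]
 [ 0.469 -0.883 -0.02 ]]
to go tool [ 0.0094 -0.0022 -0.0157] [ 1.355  -0.1126  2.9491] q [-0.95 -0.24  1.09  2.18  0.27  0.59  1.56] p [ 0.4929 -0.1344  0.2933] F [-0.4484  0.6787 -0.2095] 0.08527580373899939
```

Request:
apply_moves --rows '[[1,[0.009,-0.002,-0.016],[1.4,0,2.9]],[1,[0,0,0],[4.5,2.1,0]],[1,[0,0,0],[4.5,2.1,0]],[1,[0,0,0],[4.5,2.1,0]],[1,[0,0,0],[4.5,2.1,0]]]'

```text
t: 29.18
position: [0.4976, -0.1507, 0.2984]
tcp_rot: [0.792, -0.572, -0.123, -0.175]
contact_force: [-0.7, 1.5, 0.9]
width: 0.085
```

Request:
apply_moves --rows '[[1,[0,0,0],[4.5,2.1,0]],[1,[0,0,0],[4.5,2.1,0]],[1,[0,0,0],[4.5,2.1,0]],[1,[0,0,0],[4.5,2.1,0]],[1,[0,0,0],[4.5,2.1,0]]]'

```text
t: 29.8
position: [0.4973, -0.1511, 0.2982]
tcp_rot: [0.896, -0.388, -0.081, -0.199]
contact_force: [-0.6, -0.0, 1.0]
width: 0.0855
```

```bash
python3 -c "
from go import *
delta(Pp+[0,0,.1],TA)"
```

```text
to go tool [-0.0445  0.0768  0.0205] [42.5532 19.2528  0.0321] q [-0.16  0.4   1.02  1.99 -1.15  1.48  2.72] p [ 0.4973 -0.1511  0.2982] F [-0.5797 -0.0101  0.9642] 0.08548046796600114
```

Request:
apply_moves --rows '[[1,[-0.004,0.006,0.002],[4.3,1.9,0]],[1,[-0.004,0.006,0.002],[4.3,1.9,0]],[1,[-0.004,0.006,0.002],[4.3,1.9,0]],[1,[-0.004,0.006,0.002],[4.3,1.9,0]],[1,[0,0,0],[0,0,0]]]'

```text
t: 30.42
position: [0.4923, -0.1254, 0.2863]
tcp_rot: [0.947, -0.237, -0.051, -0.211]
contact_force: [-0.3, -1.0, 0.2]
width: 0.0855
```

```bash
python3 -c "
from go import *
delta(Pp+[0,0,.1],TA)"
```

```text
to go tool [-0.029   0.055  -0.0103] [25.5172 11.6569  0.1167] q [ 0.39  0.41  0.39  2.   -1.19  1.52  2.68] p [ 0.4923 -0.1254  0.2863] F [-0.2661 -0.9766  0.216 ] 0.08554931166881753
```

Request:
apply_moves --rows '[[1,[-0.004,0.006,-0.003],[4.3,1.95,0]],[1,[-0.004,0.006,-0.003],[4.3,1.95,0]],[1,[-0.004,0.006,-0.003],[4.3,1.95,0]],[1,[-0.004,0.006,-0.003],[4.3,1.95,0]],[1,[-0.004,0.006,-0.003],[4.3,1.95,0]]]'

```text
t: 31.05
position: [0.4875, -0.0959, 0.2602]
tcp_rot: [0.976, -0.041, -0.009, -0.216]
contact_force: [0.9, 0.2, -1.5]
width: 0.0852
```

Request:
apply_moves --rows '[[1,[-0.004,0.006,-0.003],[4.0,1.9,0]],[1,[0,0,0],[0,0,0]],[1,[0,0,0],[0,0,0]]]'

```text
t: 31.42
position: [0.4865, -0.0892, 0.2571]
tcp_rot: [0.976, -0.004, -0.001, -0.216]
contact_force: [-0.0, 0.6, 1.0]
width: 0.0856
```

```bash
python3 -c "
from go import *
delta(Pp+[0,0,.1],TA)"
```

```text
to go tool [-0.0033  0.0137 -0.009 ] [ 0.4841  0.1665 -0.093 ] q [ 1.05  0.7  -0.41  2.03 -1.18  1.47  2.63] p [ 0.4865 -0.0892  0.2571] F [-0.0491  0.635   1.0477] 0.0855865113533079
```

Request:
apply_moves --rows '[[1,[-0.001,0.001,-0.036],[0.5,0.2,0]],[1,[-0.001,0.001,-0.036],[0,0,0]],[1,[-0.001,0.001,-0.037],[0,0,0]],[1,[0,0,0],[0,0,0]],[1,[0,0,0],[0,0,0]]]'

```text
t: 32.05
position: [0.4851, -0.0852, 0.1496]
tcp_rot: [0.977, 0.001, -0.0, -0.215]
contact_force: [0.9, 0.6, -0.5]
width: 0.0853
```

Run:
```python
from go import *
delta(A,TA)
from h import *
s=cam('scene');t=cam('top')
a=cv2.resize(s['color'][130:250,170:290],(480,480),interpolation=3)
b=cv2.resize(t['color'][140:230,225:285],(320,480),interpolation=3)
cv2.imwrite('pics/g1.png',np.hstack([a,b])[:,:,::-1])
```

```text
to go tool [-0.0002  0.0906 -0.0018] [-0.1161 -0.0002 -0.1178] q [ 1.04  0.94 -0.39  2.   -1.13  1.38  2.79] p [ 0.4851 -0.0852  0.1496] F [ 0.9143  0.6402 -0.4726] 0.0852683695849384
```

View pics/g1.png

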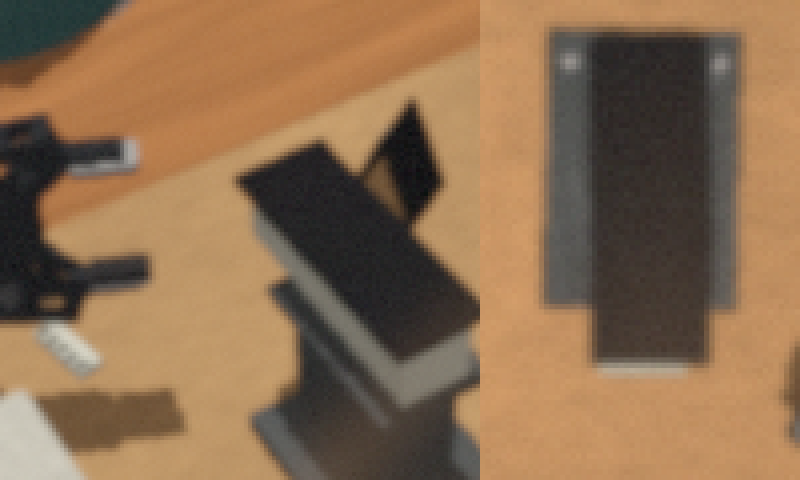

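Request:
apply_moves --rows '[[1,[0,0.03,-0.002],[0,0,0]],[1,[0,0.03,0],[0,0,0]],[1,[0,0.02,0],[0,0,0]],[1,[0,0.01,0],[0,0,0]],[1,[0,0,0],[0,0,0]]]'

```text
t: 32.78
position: [0.5227, -0.0037, 0.1471]
tcp_rot: [0.976, 0.002, 0.0, -0.216]
contact_force: [0.1, 0.8, -0.3]
width: 0.0856
```

Run:
```python
from go import *
delta(A,TA)
```

```text
to go tool [0.0001 0.0008 0.0009] [-0.1899 -0.0501 -0.078 ] q [ 1.07  1.02 -0.63  2.04 -1.18  1.13  2.79] p [ 0.5227 -0.0037  0.1471] F [ 0.0826  0.8307 -0.2927] 0.08556681300015206
```

Request:
apply_moves --rows '[[0.8,[0,0,0.001],[0.2,0,0]],[0.6,[0,0,0],[0,0,0]],[0.5,[0,0,0],[0,0,0]],[0.4,[0,0,0],[0,0,0]],[0.2,[0,0,0],[0,0,0]]]' --squeeze 60

```text
t: 33.4
position: [0.5227, -0.0035, 0.148]
tcp_rot: [0.976, 0.004, -0.0, -0.216]
contact_force: [-1.6, -2.0, 4.6]
width: 0.0554
```

Request:
apply_moves --rows '[[-0.2,[0,0,0],[0,0,0]],[-1,[0,0,0],[0,0,0]],[-1,[0,0,0],[0,0,0]]]' --squeeze 115

```text
t: 33.78
position: [0.5227, -0.0035, 0.148]
tcp_rot: [0.976, 0.004, -0.0, -0.216]
contact_force: [-2.7, -2.5, 5.7]
width: 0.0544
```

Run:
```python
from go import *
delta(A+[0,0,.12],TA)
```

```text
to go tool [0.     0.0015 0.12  ] [-0.4256 -0.0758 -0.0825] q [ 1.07  1.02 -0.63  2.04 -1.18  1.13  2.79] p [ 0.5227 -0.0035  0.148 ] F [-2.6999 -2.4846  5.7152] 0.05437326529383633
```

Request:
apply_moves --rows '[[-1,[0,0,0.005],[0,0,0]],[-1,[0,0,0.015],[0,0,0]],[-1,[0,0,0.02],[0,0,0]],[-1,[0,0,0.02],[0,0,0]],[-1,[0,0,0],[0,0,0]]]'

```text
t: 34.4
position: [0.5227, -0.0041, 0.2093]
tcp_rot: [0.976, 0.003, -0.001, -0.216]
contact_force: [-0.3, 0.4, -6.4]
width: 0.0547
```

Run:
```python
from go import *
delta(A+[0,0,.12],TA)
from h import *
s=cam('scene')
cv2.imwrite('pics/g2.png',cv2.resize(s['color'][90:260,130:330],(800,680)[:2],interpolation=3)[:600,:,::-1])
```

```text
to go tool [-0.0001  0.0016  0.0587] [-0.3504  0.0565 -0.0647] q [ 1.14  0.91 -0.73  2.07 -1.18  1.13  2.69] p [ 0.5227 -0.0041  0.2093] F [-0.3083  0.4232 -6.3825] 0.05468217023582716
```

View pics/g2.png

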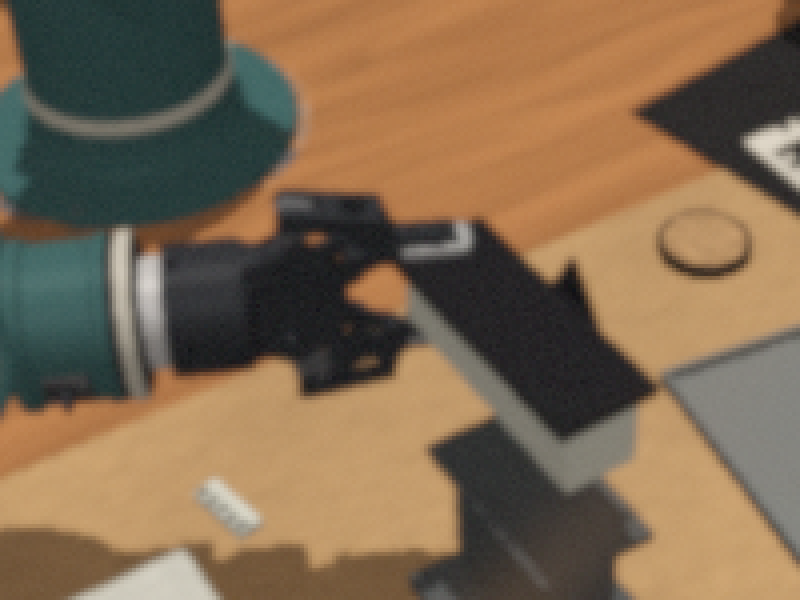

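Request:
apply_moves --rows '[[-1,[0,0,0.02],[0,0,0]],[-1,[0,0,0.02],[0,0,0]],[-1,[0,0,0.02],[0,0,0]],[-1,[0,0,0],[0,0,0]]]'

```text
t: 34.95
position: [0.5225, -0.0043, 0.2689]
tcp_rot: [0.976, 0.003, -0.001, -0.216]
contact_force: [-0.3, -0.2, -5.6]
width: 0.0543
```

```bash
cat > sim4.py <<'E'
from go import *
import io,contextlib
S,r0=st(); q=S['joints']; p0=S['position']; print(q,p0)
pB=B+[0,0,.12]
def line(q,f,n,name):
    mx=w=0
    for k in range(1,n+1):
        P,T=f(k/n); qn,e=ik(q,P,T); d=np.abs(qn-q); mx=np.maximum(mx,d.max()); w=max(w,e); q=qn
    print(name,'step %.2f err %.4f'%(mx,w),np.round(q,2)); return q
for i in range(3): q=line(q,lambda u:(p0,X(-30*(i+u))*TA),6,'r')
q=line(q,lambda u:(p0+(pB-p0)*u,X(-90)*TA),8,'t')
for i in range(3,6): q=line(q,lambda u:(pB,X(-30*(i+u))*TA),6,'r')
q=line(q,lambda u:(pB-[0,0,.12*u],X(-180)*TA),4,'down')
E
python3 sim4.py
```

```text
[ 1.2161  0.817  -0.8413  2.0837 -1.1816  1.1281  2.5746] [ 0.5225 -0.0043  0.2689]
r step 0.07 err 0.0000 [ 1.22  0.44 -0.9   2.13 -1.04  0.92  2.46]
r step 0.07 err 0.0000 [ 1.08  0.13 -0.88  2.14 -0.76  0.71  2.22]
r step 0.19 err 0.0000 [ 0.89  0.   -0.96  2.14  0.06  0.56  1.46]
t step 0.14 err 0.0000 [ 1.22  0.16 -0.72  2.   -0.18  0.64  2.22]
r step 0.24 err 0.0001 [ 0.89  0.07 -0.63  2.18  0.91  0.48  1.23]
r step 0.22 err 0.0000 [ 0.65  0.23 -0.67  2.31  1.72  1.03  0.52]
r step 0.12 err 0.0000 [ 0.41  0.57 -0.53  2.35  2.02  1.71  0.37]
down step 0.08 err 0.0000 [ 0.36  0.9  -0.45  2.3   2.1   1.87  0.17]
```

Request:
apply_moves --rows '[[-1,[0,0,0],[-2.3,-1,0]],[-1,[0,0,0],[-4.5,-2.1,0]],[-1,[0,0,0],[-4.5,-2.1,0]],[-1,[0,0,0],[-4.5,-2.1,0]],[-1,[0,0,0],[-4.5,-2.1,0]]]'

```text
t: 35.58
position: [0.5223, -0.0042, 0.2674]
tcp_rot: [0.958, -0.188, -0.042, -0.212]
contact_force: [-0.5, -0.3, -3.8]
width: 0.0543
```

Request:
apply_moves --rows '[[-1,[0,0,0],[-4.5,-2.1,0]],[-1,[0,0,0],[-4.5,-2.1,0]],[-1,[0,0,0],[-4.5,-2.1,0]],[-1,[0,0,0],[-4.5,-2.1,0]],[-1,[0,0,0],[-4.5,-2.1,0]]]'

```text
t: 36.2
position: [0.5221, -0.004, 0.2676]
tcp_rot: [0.895, -0.389, -0.087, -0.197]
contact_force: [-0.2, -0.6, -5.6]
width: 0.0542
```

Request:
apply_moves --rows '[[-1,[0,0,0],[-4.5,-2.1,0]],[-1,[0,0,0],[-4.5,-2.1,0]],[-1,[0,0,0],[-4.5,-2.1,0]],[-1,[0,0,0],[-4.5,-2.1,0]],[-1,[0,0,0],[-4.5,-2.1,0]]]'

```text
t: 36.83
position: [0.5219, -0.0038, 0.2676]
tcp_rot: [0.791, -0.573, -0.128, -0.174]
contact_force: [-0.0, -0.8, -5.3]
width: 0.0545
```

Request:
apply_moves --rows '[[-1,[0,0,0],[-4.5,-2.1,0]],[-1,[0,0,0],[-4.5,-2.1,0]],[-1,[0,0,0],[-4.5,-2.1,0]],[-1,[0,0,0],[0,0,0]]]'

```text
t: 37.33
position: [0.5219, -0.0026, 0.2677]
tcp_rot: [0.711, -0.669, -0.15, -0.156]
contact_force: [-0.5, 0.3, -4.6]
width: 0.0548
```

```bash
python3 -c "
from go import *
delta(B+[0,0,.12],X(-90)*TA)"
```

```text
to go tool [-0.0131 -0.0245 -0.2728] [-3.2362 -1.1772 -0.003 ] q [ 0.73  0.04 -0.77  2.12 -0.03  0.55  1.56] p [ 0.5219 -0.0026  0.2677] F [-0.518   0.3055 -4.6191] 0.05481787359545463
```

Request:
apply_moves --rows '[[-1,[0,0,0],[-3.2,-1.3,0]],[-1,[-0.002,-0.001,-0.02],[0,0,0]],[-1,[-0.003,-0.0014,-0.04],[0,0,0]],[-1,[-0.003,-0.0014,-0.04],[0,0,0]],[-1,[-0.003,-0.0014,-0.04],[0,0,0]]]'

```text
t: 37.95
position: [0.5095, -0.1456, 0.2675]
tcp_rot: [0.691, -0.689, -0.153, -0.154]
contact_force: [0.6, -0.6, -4.3]
width: 0.0543
```

Request:
apply_moves --rows '[[-1,[-0.003,-0.0014,-0.04],[0,0,0]],[-1,[-0.003,-0.0014,-0.04],[0,0,0]],[-1,[-0.002,-0.001,-0.033],[0,0,0]],[-1,[0,0,-0.02],[0,0,0]],[-1,[0,0,0],[0,0,0]]]'

```text
t: 38.58
position: [0.5008, -0.2784, 0.2674]
tcp_rot: [0.691, -0.69, -0.152, -0.155]
contact_force: [0.3, 0.8, -4.7]
width: 0.0545
```

```bash
python3 -c "
from go import *
delta(B+[0,0,.12],X(-90)*TA)"
```

```text
to go tool [ 0.0005 -0.0004  0.0024] [-0.0272 -0.2132  0.0538] q [ 1.07  0.17 -0.55  1.98 -0.22  0.65  2.26] p [ 0.5008 -0.2784  0.2674] F [ 0.3174  0.8009 -4.6908] 0.05448604171927809
```

Second half of the flip.

Request:
apply_moves --rows '[[-1,[0,0,0],[-2.3,-1.1,0]],[-1,[0,0,0],[-4.5,-2.1,0]],[-1,[0,0,0],[-4.5,-2.1,0]],[-1,[0,0,0],[-4.5,-2.1,0]],[-1,[0,0,0],[-4.5,-2.1,0]]]'

```text
t: 39.2
position: [0.5012, -0.2759, 0.2678]
tcp_rot: [-0.542, 0.812, 0.18, 0.12]
contact_force: [-0.6, -1.2, -5.1]
width: 0.0545
```

Request:
apply_moves --rows '[[-1,[0,0,0],[-4.5,-2.1,0]],[-1,[0,0,0],[-4.5,-2.1,0]],[-1,[0,0,0],[-4.5,-2.1,0]],[-1,[0,0,0],[-4.5,-2.1,0]],[-1,[0,0,0],[-4.5,-2.1,0]]]'

```text
t: 39.83
position: [0.5012, -0.2759, 0.2677]
tcp_rot: [-0.355, 0.909, 0.202, 0.079]
contact_force: [-1.7, -1.2, -5.5]
width: 0.0546
```

Request:
apply_moves --rows '[[-1,[0,0,0],[-4.5,-2.1,0]],[-1,[0,0,0],[-4.5,-2.1,0]],[-1,[0,0,0],[-4.5,-2.1,0]],[-1,[0,0,0],[-4.5,-2.1,0]],[-1,[0,0,0],[-4.5,-2.1,0]]]'

```text
t: 40.45
position: [0.501, -0.2762, 0.2674]
tcp_rot: [-0.152, 0.964, 0.214, 0.033]
contact_force: [-2.1, -0.1, -3.7]
width: 0.0544
```

Request:
apply_moves --rows '[[-1,[0,0,0],[-4.5,-2.1,0]],[-1,[0,0,0],[-4.5,-2.1,0]],[-1,[0,0,0],[-4.5,-2.1,0]],[-1,[0,0,0],[0,0,0]],[-1,[0,0,0],[0,0,0]]]'

```text
t: 41.08
position: [0.5012, -0.277, 0.2677]
tcp_rot: [-0.027, 0.976, 0.216, 0.006]
contact_force: [0.3, -1.4, -4.1]
width: 0.0545
```

Run:
```python
from go import *
delta(B+[0,0,.12],X(-180)*TA)
from h import *
t=cam('top');s=cam('scene');np.savez('b.npz',t=t['color'],s=s['color'])
# white block underside, in top view
A=t['color'].astype(int)
from meas import rect,describe
W=(A.min(2)>140); m=np.zeros_like(W); m[130:260,310:385]=W[130:260,310:385]
cv2.imwrite('pics/f1.png',np.hstack([cv2.resize(t['color'][125:240,300:400],(400,460),interpolation=3),cv2.resize(s['color'][170:285,70:170],(400,460),interpolation=3)])[:,:,::-1])
```

```text
to go tool [ 0.0004 -0.0009 -0.0002] [-2.8979 -1.3446 -0.0399] q [ 0.26  0.52 -0.35  2.34  1.97  1.56  0.33] p [ 0.5012 -0.277   0.2677] F [ 0.2934 -1.4399 -4.0953] 0.054524085339875565
```

View pics/f1.png

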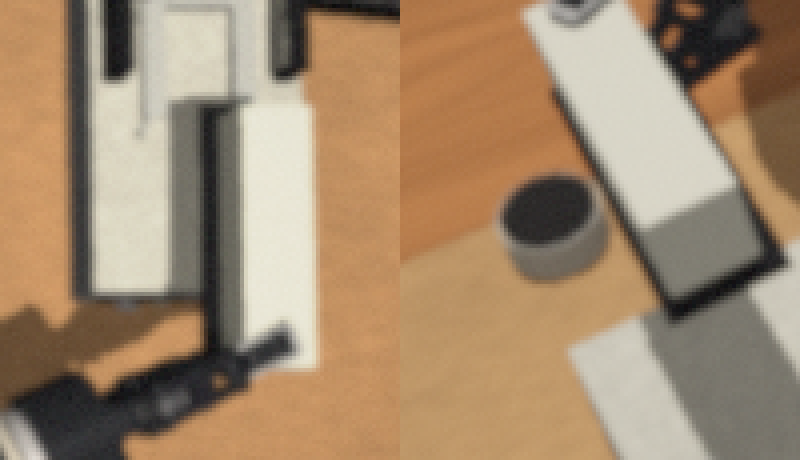

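Request:
apply_moves --rows '[[-1,[-0.0054,-0.0025,0],[-2.9,-1.3,0]],[-1,[0,0,0.02],[0,0,0]],[-1,[0,0,0.03],[0,0,0]],[-1,[0,0,0.03],[0,0,0]],[-1,[0,0,0.02],[0,0,0]]]'

```text
t: 41.8
position: [0.4953, -0.2777, 0.167]
tcp_rot: [0.001, 0.976, 0.216, 0.001]
contact_force: [-0.3, -0.3, -4.7]
width: 0.0545
```

Request:
apply_moves --rows '[[-1,[0,0,0.01],[0,0,0]],[-1,[0,0,0.004],[0,0,0]],[-1,[0,0,0],[0,0,0]]]'

```text
t: 42.18
position: [0.4954, -0.2776, 0.1543]
tcp_rot: [0.001, 0.976, 0.216, 0.001]
contact_force: [-1.8, 0.2, -3.9]
width: 0.0546
```

Run:
```python
from go import *
delta(B-[.006,0,0],X(-180)*TA)
```

```text
to go tool [ 0.0004 -0.0015  0.0063] [ 0.1605 -0.0388 -0.0554] q [ 0.22  0.86 -0.28  2.3   2.04  1.77  0.1 ] p [ 0.4954 -0.2776  0.1543] F [-1.8371  0.1956 -3.9438] 0.054595604450277495
```

Request:
apply_moves --rows '[[-1,[0,0,0.002],[0.1,0,0]],[-1,[0,0,0.002],[0,0,0]],[-1,[0,0,0.001],[0,0,0]],[-1,[0,0,0],[0,0,0]]]'

```text
t: 42.68
position: [0.4953, -0.2776, 0.149]
tcp_rot: [0.001, 0.976, 0.216, 0.0]
contact_force: [-0.3, 0.4, -2.4]
width: 0.0541
```

Request:
apply_moves --rows '[[-1,[0,0,0.001],[0,0,0]],[-1,[0,0,0],[0,0,0]]]'

```text
t: 42.92
position: [0.4953, -0.2776, 0.1483]
tcp_rot: [0.001, 0.976, 0.216, 0.001]
contact_force: [-2.2, 0.4, 3.8]
width: 0.0545
```

Request:
apply_moves --rows '[[-1,[0,0,0.0005],[0,0,0]],[-1,[0,0,0],[0,0,0]],[0.2,[0,0,0],[0,0,0]],[0.4,[0,0,0],[0,0,0]],[0.45,[0,0,0],[0,0,0]]]' --squeeze 40

```text
t: 43.55
position: [0.4953, -0.2775, 0.1471]
tcp_rot: [0.0, 0.976, 0.216, -0.0]
contact_force: [0.1, -0.3, -0.5]
width: 0.0621
```

Request:
apply_moves --rows '[[0.55,[0,0,0],[0,0,0]],[0.7,[0,0,0],[0,0,0]],[1,[0,0,0],[0,0,0]],[1,[0,0,0],[0,0,0]]]'

```text
t: 44.05
position: [0.4953, -0.2775, 0.1473]
tcp_rot: [0.0, 0.976, 0.216, 0.0]
contact_force: [0.1, 0.1, -0.1]
width: 0.0853
```

Run:
```python
from meas import *
t=cam('top');A=t['color'].astype(int); s=cam('scene');B=s['color'].astype(int)
S,r=st();print(S['contact_force'],S['width'],S['position'],S['joints'])
# block underside white in top view z=.176 ; print row/col extents of bright region
W=A.min(2)>175
m=np.zeros_like(W);m[120:240,335:375]=W[120:240,335:375]
for v in range(140,222,6): 
    u=np.where(m[v])[0]; print(v,(u.min(),u.max()) if len(u) else None, end=' ')
```

```text
[ 0.0782  1.0932 -0.1816] 0.08583398660178805 [ 0.4953 -0.2775  0.1473] [ 0.2153  0.879  -0.2826  2.2958  2.0458  1.7705  0.0867]
140 (np.int64(337), np.int64(365)) 146 (np.int64(337), np.int64(373)) 152 (np.int64(337), np.int64(374)) 158 (np.int64(336), np.int64(374)) 164 (np.int64(335), np.int64(374)) 170 (np.int64(335), np.int64(374)) 176 (np.int64(335), np.int64(374)) 182 (np.int64(335), np.int64(374)) 188 (np.int64(335), np.int64(374)) 194 (np.int64(335), np.int64(374)) 200 (np.int64(350), np.int64(365)) 206 (np.int64(350), np.int64(365)) 212 (np.int64(358), np.int64(365)) 218 (np.int64(360), np.int64(365))
```

Request:
apply_moves --rows '[[1,[0,-0.015,0],[0,0,0]],[1,[0,-0.03,0],[0,0,0]],[1,[0,-0.04,0],[0,0,0]],[1,[0,-0.02,-0.03],[0,0,0]],[1,[0,0,-0.05],[0,0,0]]]'

```text
t: 44.78
position: [0.4506, -0.1801, 0.2265]
tcp_rot: [-0.0, 0.976, 0.218, -0.002]
contact_force: [1.0, -1.1, 0.3]
width: 0.0854
```

Request:
apply_moves --rows '[[1,[0,0,-0.05],[0,0,0]],[1,[0,0,-0.03],[4.5,2.1,0]],[1,[0,0,0],[4.5,2.1,0]],[1,[0,0,0],[4.5,2.1,0]],[1,[0,0,0],[4.5,2.1,0]]]'

```text
t: 45.4
position: [0.4504, -0.1813, 0.3071]
tcp_rot: [-0.169, 0.961, 0.213, 0.038]
contact_force: [0.3, 0.5, -0.8]
width: 0.0852
```

Request:
apply_moves --rows '[[1,[0,0,0],[4.5,2.1,0]],[1,[0,0,0],[4.5,2.1,0]],[1,[0,0,0],[4.5,2.1,0]],[1,[0,0,0],[4.5,2.1,0]],[1,[0,0,0],[4.5,2.1,0]]]'

```text
t: 46.02
position: [0.4504, -0.1812, 0.3068]
tcp_rot: [-0.372, 0.903, 0.2, 0.083]
contact_force: [1.0, -0.6, 0.0]
width: 0.0855
```

Request:
apply_moves --rows '[[1,[0,0,0],[4.5,2.1,0]],[1,[0,0,0],[4.5,2.1,0]],[1,[0,0,0],[4.5,2.1,0]],[1,[0,0,0],[4.5,2.1,0]],[1,[0,0,0],[4.5,2.1,0]]]'

```text
t: 46.65
position: [0.4505, -0.1809, 0.3066]
tcp_rot: [-0.558, 0.801, 0.177, 0.124]
contact_force: [-0.2, 1.1, -0.9]
width: 0.0854
```

Request:
apply_moves --rows '[[1,[0,0,0],[4.5,2.1,0]],[1,[0,0,0],[4.5,2.1,0]],[1,[0,0,0],[4.5,2.1,0]],[1,[0,0,0],[4.5,2.1,0]],[1,[0,0,0],[0,0,0]]]'

```text
t: 47.28
position: [0.4506, -0.1816, 0.3065]
tcp_rot: [-0.687, 0.694, 0.153, 0.152]
contact_force: [-0.2, -0.4, -0.5]
width: 0.0852
```

```bash
cat > down.py <<'E'
from go import *
DN=R.from_matrix([[1,0,0],[0,0,1],[0,-1,0]])
E
python3 - <<'E'
from down import *
delta(np.array([.567,-.27,.30]),DN)
from meas import *
t=cam('top');s=cam('scene');np.savez('c.npz',t=t['color'],s=s['color'])
A=t['color'].astype(int)
W=A.min(2)>175
for v in range(140,224,4):
    print(v,A[v,330:380].min(1).tolist() if v in(180,208) else [ (np.where(W[v,330:380])[0]+330)[[0,-1]] if W[v,330:380].any() else None])
for u in (356,360): print(u,A[195:225,u].min(1).tolist(),A[125:160,u].min(1).tolist())
E
```

```text
to go tool [ 0.1025  0.0558 -0.0882] [ 0.5649  0.0438 24.9499] q [ 0.42 -0.09  0.    2.14 -0.25  0.7   2.15] p [ 0.4506 -0.1816  0.3065] F [-0.1506 -0.3939 -0.5069] 0.08519820626693804
140 [array([337, 365])]
144 [array([333, 365])]
148 [array([330, 373])]
152 [array([330, 374])]
156 [array([330, 374])]
160 [array([330, 374])]
164 [array([330, 374])]
168 [array([330, 374])]
172 [array([330, 374])]
176 [array([330, 374])]
180 [194, 193, 192, 191, 193, 191, 194, 194, 198, 195, 177, 135, 77, 47, 40, 53, 72, 83, 114, 154, 197, 213, 216, 215, 218, 218, 215, 216, 215, 218, 216, 214, 215, 214, 213, 207, 197, 189, 191, 193, 189, 186, 190, 190, 188, 178, 149, 119, 99, 93]
184 [array([330, 375])]
188 [array([330, 375])]
192 [array([330, 375])]
196 [array([330, 375])]
200 [array([350, 365])]
204 [array([350, 365])]
208 [84, 81, 86, 89, 73, 59, 58, 53, 52, 51, 44, 39, 32, 32, 42, 57, 76, 87, 102, 144, 193, 212, 219, 216, 217, 218, 218, 217, 218, 218, 217, 215, 218, 217, 211, 195, 149, 112, 100, 97, 99, 100, 99, 97, 99, 99, 97, 96, 98, 96]
212 [array([350, 365])]
216 [array([350, 365])]
220 [None]
356 [218, 214, 218, 217, 215, 218, 218, 219, 217, 219, 218, 216, 217, 218, 219, 217, 218, 218, 219, 218, 218, 217, 219, 212, 200, 169, 126, 105, 98, 100] [175, 154, 145, 159, 169, 172, 170, 172, 170, 170, 173, 172, 173, 170, 167, 172, 173, 175, 173, 169, 172, 168, 167, 169, 179, 185, 181, 179, 183, 187, 186, 186, 185, 183, 173]
360 [215, 214, 217, 215, 218, 215, 216, 216, 214, 213, 217, 216, 217, 217, 217, 219, 217, 215, 219, 217, 218, 216, 215, 215, 197, 167, 130, 102, 96, 98] [183, 182, 185, 185, 186, 185, 186, 183, 184, 184, 185, 183, 182, 184, 182, 183, 182, 183, 182, 186, 184, 185, 184, 182, 183, 185, 185, 181, 173, 153, 154, 169, 176, 181, 175]
```

Run:
```python
from meas import *
t=cam('top')
for v in(180,208): print(onz(t,349.1,v,.176),onz(t,366,v,.176))
print('near',onz(t,358,220.3,.176)); print('plate left',onz(t,341.2,180,.126))
```

```text
[ 0.5847 -0.2567  0.176 ] [ 0.585  -0.3024  0.176 ]
[ 0.5098 -0.2558  0.176 ] [ 0.51   -0.3012  0.176 ]
near [ 0.4772 -0.2793  0.176 ]
plate left [ 0.5895 -0.2455  0.126 ]
```

Request:
apply_moves --rows '[[1,[0,0,0],[0.5,0,8.3]],[1,[0,0,0],[0,0,8.3]],[1,[0,0,0],[0,0,8.3]],[1,[0.035,0,-0.032],[0,0,0]],[1,[0.035,0,-0.032],[0,0,0]]]'

```text
t: 48.05
position: [0.5224, -0.246, 0.3075]
tcp_rot: [-0.705, 0.709, 0.002, -0.001]
contact_force: [0.6, -0.3, 0.1]
width: 0.0855
```

Request:
apply_moves --rows '[[1,[0.0345,0.01,-0.032],[0,0,0]],[1,[0,0.04,0],[0,0,0]],[1,[0,0.02,0],[0,0,0]],[1,[0,0,0],[0,0,0]]]'

```text
t: 48.55
position: [0.5553, -0.2773, 0.2364]
tcp_rot: [-0.706, 0.708, 0.001, -0.001]
contact_force: [0.1, -0.1, 0.4]
width: 0.0852
```

Run:
```python
from down import *
delta(np.array([.555,-.2775,.163]),DN)
from h import *
s=cam('scene'); d=np.load('c.npz')['s']
cv2.imwrite('pics/k1.png',np.hstack([cv2.resize(s['color'][170:290,70:190],(400,400),interpolation=3),cv2.resize(d[170:290,70:190],(400,400),interpolation=3)])[:,:,::-1])
# scene: profile across block near mid, rows/cols
B=d.astype(int)
for p in [(.50,),(.56,),(.62,)]:
    prof=[]
    for y in np.arange(-.33,-.22,.003):
        u,v=proj(s,[p[0],y,.176]); prof.append(int(cv2.getRectSubPix(d[:,:,2].astype(np.uint8),(1,1),(float(u),float(v)))[0,0]))
    print(p,prof)
```

```text
to go tool [-0.0003  0.0734 -0.    ] [ 0.1602  0.1642 -0.0091] q [ 0.43  0.42 -0.03  1.63  0.02  1.09  1.97] p [ 0.5553 -0.2773  0.2364] F [ 0.1056 -0.0708  0.399 ] 0.08520113996727015
(0.5,) [39, 42, 39, 39, 35, 38, 42, 40, 44, 80, 145, 183, 191, 192, 192, 192, 192, 192, 193, 193, 193, 192, 193, 193, 183, 150, 113, 105, 105, 105, 100, 79, 60, 55, 58, 57, 59]
(0.56,) [99, 101, 100, 102, 100, 99, 97, 80, 64, 100, 154, 186, 194, 193, 193, 193, 193, 194, 193, 193, 193, 194, 193, 193, 180, 128, 64, 55, 55, 56, 56, 56, 53, 54, 56, 57, 55]
(0.62,) [179, 181, 182, 182, 183, 181, 168, 116, 65, 106, 164, 190, 194, 193, 193, 195, 193, 194, 193, 194, 193, 193, 194, 193, 180, 147, 165, 179, 181, 181, 181, 178, 180, 179, 182, 183, 180]
```

Request:
apply_moves --rows '[[1,[0,0.03,-0.002],[0,0,0]],[1,[0,0.028,0],[0,0,0]],[0.7,[0,0.014,0],[0,0,0]],[0.45,[0,0,0],[0,0,0]],[0.35,[0,0,0],[0,0,0]]]' --squeeze 30

```text
t: 49.22
position: [0.5566, -0.2807, 0.1672]
tcp_rot: [-0.706, 0.709, 0.002, 0.001]
contact_force: [-0.3, 0.6, 0.7]
width: 0.0577
```

Request:
apply_moves --rows '[[0.25,[0,0,0],[0,0,0]],[0.2,[0,0,0],[0,0,0]],[0.15,[0,0,0],[0,0,0]]]'

```text
t: 49.6
position: [0.5561, -0.2804, 0.1661]
tcp_rot: [-0.706, 0.708, 0.002, 0.0]
contact_force: [0.0, 0.9, -0.1]
width: 0.0494
```

Request:
apply_moves --rows '[[0.11,[0,0,0],[0,0,0]],[0.07,[0,0,0],[0,0,0]],[0.03,[0,0,0],[0,0,0]]]'

```text
t: 49.98
position: [0.556, -0.2803, 0.1658]
tcp_rot: [-0.706, 0.708, 0.002, 0.0]
contact_force: [0.2, 3.2, 2.8]
width: 0.0437
```

Request:
apply_moves --rows '[[0,[0,0,0],[0,0,0]],[-0.1,[0,0,0],[0,0,0]],[-0.3,[0,0,0],[0,0,0]],[-0.5,[0,0,0],[0,0,0]]]' --squeeze 50

```text
t: 50.48
position: [0.5561, -0.2804, 0.166]
tcp_rot: [-0.706, 0.708, 0.002, 0.0]
contact_force: [-0.6, 3.2, 5.1]
width: 0.0432
```

Request:
apply_moves --rows '[[-0.5,[0,-0.002,0],[0,0,0]],[-0.5,[0,-0.004,0],[0,0,0]],[-0.5,[0,-0.006,0],[0,0,0]],[-0.5,[0,-0.008,0],[0,0,0]],[-0.5,[0,-0.008,0],[0,0,0]]]'

```text
t: 51.1
position: [0.5559, -0.2805, 0.1945]
tcp_rot: [-0.706, 0.708, 0.002, 0.0]
contact_force: [-0.9, 0.1, -3.3]
width: 0.0429
```

Request:
apply_moves --rows '[[-0.5,[0,-0.008,0],[0,0,0]],[-0.5,[0,-0.008,0],[0,0,0]],[-0.5,[0,-0.01,0],[0,0,0]],[-0.5,[0,-0.02,0],[0,0,0]],[-0.5,[0,-0.02,0],[0,0,0]]]'

```text
t: 51.72
position: [0.5556, -0.2801, 0.2607]
tcp_rot: [-0.706, 0.708, 0.002, 0.0]
contact_force: [0.6, -0.7, -3.0]
width: 0.0428
```

Run:
```python
from down import *
delta(np.array([.582,-.0075,.25]),DN)
from h import *
s=cam('scene'); np.save('e.npy',s['color'])
B=s['color'].astype(int)
from meas import comps
m=(B[...,0]>B[...,1]+35)&(B[...,1]<90)&(B[...,2]<90); m[:, :70]=0; m[:,260:]=0; m[:150]=0;m[330:]=0
print(comps(m,4))
for x in(.565,.595): print([proj(s,[x,-.277,z]) for z in(.126,.14,.17)])
```

```text
to go tool [0.0269 0.0099 0.2726] [0.1847 0.1201 0.1301] q [ 0.44  0.4  -0.03  1.61  0.01  1.13  1.98] p [ 0.5556 -0.2801  0.2607] F [ 0.6235 -0.6737 -3.0453] 0.042770230061945524
[(array([ 143,  150,   54,   52, 1591], dtype=int32), array([169.1389, 171.6669])), (array([ 91, 165,   1,   6,   6], dtype=int32), array([ 91. , 167.5])), (array([ 82, 189,   7,   7,   7], dtype=int32), array([ 85., 192.])), (array([ 93, 188,   5,   5,   5], dtype=int32), array([ 95., 190.])), (array([100, 202,   9,   6,  11], dtype=int32), array([104.6364, 203.8182])), (array([142, 251,  12,  12, 106], dtype=int32), array([148.1604, 256.9057]))]
[array([144.6832, 249.0164]), array([143.3554, 244.9741]), array([140.4109, 235.9795])]
[array([150.2772, 258.9184]), array([148.9824, 254.9129]), array([146.1078, 245.9904])]
```

Run:
```python
import numpy as np
B=np.load('e.npy').astype(int)
# classify: R red, Y brass, K black, W light, . other
def cl(p):
    r,g,b=p
    if r>g+35 and g<70: return 'R'
    if r>b+35 and g>b+15: return 'Y'
    if max(p)<50: return 'K'
    if min(p)>140: return 'W'
    return '.'
for v in range(205,280): print(v,''.join(cl(B[v,u]) for u in range(115,185)))
```

```text
205 ............................YYYYYYYYYYYYYYYYYYYYYYYYYYYYYYYYYYYYYYYYYY
206 ............................YYYYYYYYYYYYYYYYYYYYYYYYYYYYYYYYYYYYYYYYYY
207 .............................YYYYYYYYYYYYYYYYYYYYYYYYYYYYYYYYYYYYYYYYY
208 .............................YYYYYYYYYYYYYYYYYYYYYYYYYYYYYYYYYYYYYYYYY
209 ..............................YYYYYYYYYYYYYYYYYYYYYYYYYYYYYYYYYYYYYYYY
210 ...............................YYYYYYYYYYYYYYYYYYYYYYYYYYYYYYYYYYYY...
211 ...............................YYYYYYYYYYYYYYYYYYYYYYYYYYYYYYYYYY.....
212 ................................YYYYYYYYYYYYYYYYYYYYYYYYYYYYYYYY......
213 .................................YYYYYYYYYYYYYYYYYYYYYYYYYYYYYYY......
214 .................................YYYYYYYYYYYYYYYYYYYYYYYYYYYYYYY......
215 ..................................YYYYYYYYYYYYYYYYYYYYYYYYYYYYYY......
216 ....................................YYYYYYYYYYYYYYYYYYYYYYYYYYYYY.....
217 ....................................YYYYYYYYYYYYYYYYYYYYYYYYYYYYYY....
218 .....................................YYYYYYYYYYYYYYYYYYYYYYYYYYYYYY...
219 K....................................YYYYYYYYY
[... 3824 characters left out ...]
KKKKKKKKKKKKK...........W
271 YYYY.......................KKKKKKKKKKKKKKKKKKKKKKKKKKKKKKKK..........W
272 YYYY........................KKKKKKKKKKKKKKKKKKKKKKKKKKKKK............W
273 YYYYY.......................KKKKKKKKKKKKKKKKKKKKKKKKKKKK.............W
274 YYYYY........................KKKKKKKKKKKKKKKKKKKKKKKK................W
275 YYYYYY.......................KKKKKKKKKKKKKKKKKKKKKK..................W
276 YYYYYY........................KKKKKKKKKKKKKKKKKKK....................W
277 YYYYYYY.......................KKKKKKKKKKKKKKKKK......................W
278 YYYYYYY........................KKKKKKKKKKKKKK........................W
279 YYYYYYYY.......................KKKKKKKKKKKK..........................W
```

Request:
apply_moves --rows '[[-0.5,[0.002,0,0.02],[0,0,0]],[-0.5,[0.0045,0,0.04],[0,0,0]],[-0.5,[0.0045,0,0.045],[0,0,0]],[-0.5,[0.0045,0,0.045],[0,0,0]],[-0.5,[0.0045,0,0.045],[0,0,0]]]'

```text
t: 52.4
position: [0.5749, -0.0826, 0.2586]
tcp_rot: [-0.706, 0.708, 0.002, -0.0]
contact_force: [0.3, 0.0, -2.4]
width: 0.0433
```

Request:
apply_moves --rows '[[-0.5,[0.0045,0,0.045],[0.2,1.1,0]],[-0.5,[0.004,0,0.0325],[0,0,0]],[-0.5,[0,0,0],[0,0,0]],[-0.5,[0,0,0],[0,0,0]]]'

```text
t: 52.9
position: [0.5839, -0.0077, 0.2586]
tcp_rot: [-0.707, 0.707, -0.005, 0.007]
contact_force: [0.0, 0.7, -3.3]
width: 0.0436
```

Run:
```python
from down import *
delta(np.array([.585,-.0075,.17]),R.from_euler('z',-1,degrees=True)*DN)
from meas import *
t=cam('top');A=t['color'].astype(int);W=A.min(2)>140
z=.26+.01
for v in(150,160,170,200,206): 
    u=np.where(W[v,235:285])[0]+235; print(v,u.min() if len(u) else None,u.max() if len(u) else None)
for v in(160,200,206): print(A[v,240:275].min(1).tolist())
for u in(250,262): print(u,A[130:165,u].min(1).tolist(),A[195:225,u].min(1).tolist())
```

```text
to go tool [0.0009 0.0886 0.0002] [-0.0003  0.0347  0.0989] q [ 0.07  0.34 -0.14  1.7   0.05  1.11  1.47] p [ 0.5839 -0.0077  0.2586] F [ 0.0165  0.7154 -3.2876] 0.04364040011312176
150 None None
160 None None
170 None None
200 None None
206 None None
[58, 51, 54, 65, 76, 77, 79, 78, 78, 77, 79, 80, 77, 75, 77, 83, 81, 80, 79, 78, 81, 78, 80, 79, 80, 77, 79, 78, 80, 79, 80, 78, 77, 81, 76]
[54, 53, 57, 59, 57, 63, 61, 65, 59, 59, 64, 63, 66, 64, 63, 65, 69, 62, 66, 68, 64, 66, 65, 65, 66, 63, 65, 63, 61, 61, 66, 64, 61, 62, 67]
[54, 61, 58, 59, 61, 60, 63, 63, 63, 66, 66, 66, 64, 67, 66, 65, 65, 69, 66, 65, 66, 68, 66, 65, 66, 67, 67, 67, 60, 66, 62, 63, 63, 66, 59]
250 [101, 99, 95, 87, 68, 57, 41, 45, 46, 48, 50, 53, 53, 55, 53, 56, 60, 58, 58, 59, 61, 61, 61, 65, 64, 67, 68, 74, 74, 74, 79, 81, 79, 79, 76] [62, 61, 64, 61, 64, 64, 63, 61, 61, 69, 65, 66, 66, 65, 63, 67, 69, 69, 67, 70, 66, 66, 68, 70, 67, 70, 65, 68, 71, 68]
262 [97, 95, 87, 73, 56, 46, 44, 45, 52, 53, 56, 50, 57, 52, 53, 57, 57, 60, 63, 61, 62, 61, 64, 67, 68, 67, 69, 73, 73, 78, 80, 82, 78, 77, 75] [66, 68, 62, 65, 66, 65, 65, 59, 67, 66, 69, 66, 67, 68, 65, 67, 71, 70, 70, 69, 69, 67, 72, 68, 69, 72, 73, 70, 68, 72]
```

Request:
apply_moves --rows '[[-0.5,[0.001,0.04,0],[0,0,0]],[-0.5,[0,0.035,0],[0,0,0]],[-0.5,[0,0.009,0],[0,0,0]],[-0.5,[0,0.003,0],[0,0,0]],[-0.5,[0,0,0],[0,0,0]]]'

```text
t: 53.58
position: [0.586, -0.0079, 0.1732]
tcp_rot: [0.707, -0.707, 0.005, -0.008]
contact_force: [0.1, -0.5, -2.3]
width: 0.0431
```

Request:
apply_moves --rows '[[-0.5,[0,0.003,0],[0,0,0]],[-0.5,[0,0.003,0],[0,0,0]],[-0.5,[0,0,0],[0,0,0]]]'

```text
t: 53.95
position: [0.5854, -0.0076, 0.166]
tcp_rot: [0.707, -0.707, 0.005, -0.007]
contact_force: [-0.0, -0.4, -4.1]
width: 0.0428
```

Request:
apply_moves --rows '[[-0.5,[0,0.003,0],[0,0,0]],[-0.5,[0,0.002,0],[0,0,0]],[-0.5,[0,0,0],[0,0,0]]]'

```text
t: 54.32
position: [0.5854, -0.0076, 0.1608]
tcp_rot: [0.707, -0.707, 0.005, -0.007]
contact_force: [-0.1, 0.8, -3.7]
width: 0.0429
```

Request:
apply_moves --rows '[[-0.5,[0,0.001,0],[0,0,0]],[-0.5,[0,0,0],[0,0,0]]]'

```text
t: 54.58
position: [0.5856, -0.0076, 0.1601]
tcp_rot: [0.707, -0.707, 0.005, -0.007]
contact_force: [0.0, 0.2, -2.9]
width: 0.0431
```

Request:
apply_moves --rows '[[-0.5,[0,0.001,0],[0,0,0]],[-0.5,[0,0,0],[0,0,0]]]'

```text
t: 54.82
position: [0.5856, -0.0076, 0.1601]
tcp_rot: [0.707, -0.707, 0.005, -0.007]
contact_force: [-7.4, 1.2, 13.7]
width: 0.043
```

Request:
apply_moves --rows '[[-0.1,[0,0,0],[0,0,0]],[0.3,[0,0,0],[0,0,0]],[0.6,[0,-0.02,0],[0,0,0]],[0.9,[0,-0.05,0],[0,0,0]],[0.9,[-0.035,-0.03,-0.03],[0,-1.1,0]]]'

```text
t: 55.45
position: [0.551, -0.0357, 0.2609]
tcp_rot: [0.707, -0.707, -0.004, 0.0]
contact_force: [-0.5, -1.4, -0.3]
width: 0.0811
```

Request:
apply_moves --rows '[[0.9,[-0.04,-0.03,-0.03],[0,0,0]],[0.9,[-0.04,0,-0.03],[0,0,0]],[0.9,[-0.03,0,-0.03],[0,0,0]],[0.9,[0,0,0],[0,0,0]]]'

```text
t: 55.95
position: [0.4383, -0.1296, 0.2892]
tcp_rot: [-0.707, 0.707, 0.0, 0.002]
contact_force: [0.1, 1.4, 1.0]
width: 0.0815
```

Run:
```python
from down import *
delta(np.array([.497,-.2755,.25]),DN)
from meas import *
t=cam('top');s=cam('scene')
a=cv2.resize(t['color'][125:255,235:395],(640,520),interpolation=3)
b=cv2.resize(s['color'][200:300,90:190],(160*1,160),interpolation=3)
cv2.imwrite('pics/q1.png',a[:,:,::-1])
A=t['color'].astype(int).max(2)
for v in(165,175,190,205): print(v,A[v,330:375].tolist())
for u in(345,350,355): print(u,A[200:230,u].tolist())
W=t['color'].min(2)
for v in(160,180,200): print('blk',v,W[v,235:280].tolist())
print('blkcol',W[140:160,256].tolist(),W[195:220,256].tolist())
m=np.zeros_like(W,bool); m[215:260,270:320]=W[215:260,270:320]>140
b,P=rect(m,t,.008); print('bar',describe(P))
```

```text
to go tool [ 0.0589  0.0395 -0.1458] [ 0.0363 -0.1138  0.1901] q [ 0.28  0.07 -0.06  1.96  0.    1.11  1.78] p [ 0.4383 -0.1296  0.2892] F [0.073  1.3618 1.0485] 0.08146057425556674
165 [215, 218, 217, 218, 220, 216, 217, 216, 217, 216, 199, 154, 97, 53, 37, 37, 38, 35, 38, 38, 33, 31, 39, 36, 39, 37, 41, 35, 39, 35, 33, 43, 86, 149, 196, 213, 212, 209, 211, 211, 216, 218, 218, 216, 215]
175 [214, 216, 215, 219, 220, 220, 220, 220, 220, 219, 202, 150, 84, 47, 37, 40, 40, 41, 37, 38, 37, 34, 45, 91, 148, 195, 214, 221, 214, 187, 145, 103, 94, 148, 197, 215, 218, 219, 221, 216, 214, 214, 218, 219, 219]
190 [224, 222, 222, 222, 221, 220, 222, 218, 220, 218, 197, 147, 81, 43, 38, 38, 36, 39, 38, 38, 57, 71, 88, 124, 176, 206, 213, 216, 220, 221, 199, 157, 133, 172, 209, 220, 223, 219, 221, 220, 222, 220, 218, 221, 221]
205 [204, 207, 201, 189, 155, 125, 108, 108, 108, 106, 93, 69, 49, 38, 38, 41, 41, 36, 39, 34, 35, 39, 39, 40, 40, 39, 37, 36, 36, 39, 42, 51, 98, 151, 182, 194, 196, 195, 196, 200, 203, 200, 198, 199, 195]
345 [41, 36, 37, 36, 39, 41, 39, 43, 41, 37, 38, 44, 39, 38, 41, 4
[... 741 characters left out ...]
3, 101, 101, 99, 99, 99, 97, 100, 100, 100, 103, 112, 140, 182, 210, 220, 218, 219, 218, 219, 218, 218, 217, 218, 218, 217, 219, 216, 204, 177, 135, 109, 101, 99, 99, 98, 100, 98, 103, 98, 101, 101, 98, 93, 79]
blkcol [96, 97, 97, 97, 91, 88, 82, 82, 107, 159, 200, 218, 219, 219, 221, 220, 219, 220, 220, 218] [220, 219, 218, 218, 218, 218, 215, 218, 217, 217, 218, 217, 210, 187, 140, 116, 106, 106, 103, 104, 101, 105, 102, 102, 102]Traceback (most recent call last):
  File "<stdin>", line 15, in <module>
  File "meas.py", line 6, in rect
    cn=max(cv2.findContours(m.astype(np.uint8),cv2.RETR_EXTERNAL,cv2.CHAIN_APPROX_NONE)[0],key=cv2.contourArea)
ValueError: max() iterable argument is empty
```

Run:
```python
from meas import *
t=cam('top')
print('L165,190',onz(t,341.35,165,.126),onz(t,341.3,190,.126)); print('R165,205',onz(t,362.65,165,.126),onz(t,362.6,205,.126))
print('near',onz(t,347,217.7,.126))
print('init plate near row 191',onz(t,350,191,.126),'guide mouth cols', onz(t,334,158.7,.132),onz(t,364.3,158.7,.132))
im=t['color'].astype(int)
hd=(im[160:200,345:370].min(2)); 
Y=((im[...,0]>im[...,2]+15)&(im[...,0]>90)); m=np.zeros_like(Y);m[160:200,345:370]=Y[160:200,345:370]
for st_,ce in comps(m,8): print(st_,ce,onz(t,*ce,.170))
# guide profile row 150: 
print(im[150,325:375].max(1).tolist())
B=t['color'];W=B.min(2)
for z in (.17,): print('block L/R', [onz(t,u,v,z)[:2] for u,v in((248,160),(265.3,160),(246.9,200),(264.8,200))], onz(t,256,148.7,z)[:2],onz(t,256,209,z)[:2])
```

```text
L165,190 [ 0.6316 -0.2464  0.126 ] [ 0.5616 -0.2454  0.126 ]
R165,205 [ 0.6321 -0.3064  0.126 ] [ 0.5202 -0.3046  0.126 ]
near [ 0.4848 -0.2605  0.126 ]
init plate near row 191 [ 0.5589 -0.2698  0.126 ] guide mouth cols [ 0.6483 -0.2248  0.132 ] [ 0.649  -0.3099  0.132 ]
[352 160  18  40 448] [362.7522 180.7902] [ 0.5834 -0.295   0.17  ]
[219, 221, 221, 220, 221, 222, 220, 219, 215, 199, 175, 186, 199, 206, 206, 208, 208, 216, 220, 219, 218, 216, 217, 219, 216, 216, 213, 216, 217, 218, 214, 210, 195, 174, 188, 200, 202, 205, 206, 210, 209, 214, 213, 212, 208, 212, 211, 213, 214, 210]
block L/R [array([0.6377, 0.0141]), array([ 0.638 , -0.0324]), array([0.5301, 0.0164]), array([ 0.5304, -0.0313])] [ 0.6685 -0.0073] [ 0.5063 -0.008 ]
```

View pics/q1.png

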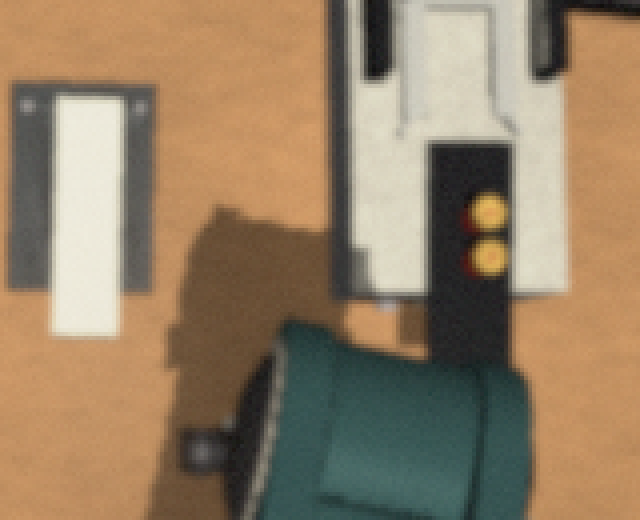

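Request:
apply_moves --rows '[[0.9,[0.012,0,-0.03],[0,0,0]],[0.9,[0.016,0.01,-0.038],[0,0,0]],[0.9,[0.016,0.02,-0.038],[0,0,0]],[0.9,[0.0147,0.03,-0.039],[0,0,0]],[0.65,[0,0.03,0],[0,0,0]]]' --squeeze 25

```text
t: 56.72
position: [0.5001, -0.2741, 0.197]
tcp_rot: [-0.707, 0.707, 0.001, 0.001]
contact_force: [0.9, 0.7, 0.0]
width: 0.0709
```

Request:
apply_moves --rows '[[0.65,[0,0.03,0],[0,0,0]],[0.65,[0,0.02,0],[0,0,0]],[0.65,[0,0,0],[0,0,0]],[0.65,[0,0,0],[0,0,0]]]'

```text
t: 57.22
position: [0.5, -0.272, 0.1495]
tcp_rot: [-0.707, 0.707, 0.002, 0.0]
contact_force: [-0.1, 1.4, -0.0]
width: 0.0703
```

Run:
```python
from down import *
delta(np.array([.497,-.2745,.130]),DN)
```

```text
to go tool [-0.0031  0.0195 -0.0025] [0.002  0.1606 0.1802] q [ 0.42  0.43  0.03  1.84 -0.02  0.87  2.03] p [ 0.5    -0.272   0.1495] F [-0.0845  1.4308 -0.0062] 0.07033534358727628
```

Request:
apply_moves --rows '[[0.7,[-0.003,0,-0.0025],[0,0,0.2]],[0.7,[0,0.006,0],[0,0,0]],[0.7,[0,0.006,0],[0,0,0]],[0.7,[0,0,0],[0,0,0]]]'

```text
t: 57.72
position: [0.496, -0.2745, 0.1362]
tcp_rot: [0.707, -0.707, -0.0, 0.001]
contact_force: [1.0, -0.1, -0.4]
width: 0.0725
```

Request:
apply_moves --rows '[[0.7,[0,0.004,0],[0,0,0]],[0.7,[0,0.0035,0],[0,0,0]],[0.7,[0,0,0],[0,0,0]]]'

```text
t: 58.1
position: [0.4961, -0.2746, 0.129]
tcp_rot: [0.707, -0.707, -0.0, 0.001]
contact_force: [0.6, -0.0, -0.6]
width: 0.0724
```

Raise 1 mm and close in small steps.

Request:
apply_moves --rows '[[0.65,[0,-0.001,0],[0,0,0]],[0.6,[0,0,0],[0,0,0]],[0.56,[0,0,0],[0,0,0]],[0.53,[0,0,0],[0,0,0]],[0.5,[0,0,0],[0,0,0]]]'

```text
t: 58.72
position: [0.4962, -0.2747, 0.1303]
tcp_rot: [0.707, -0.707, -0.0, 0.001]
contact_force: [0.6, -0.1, -0.1]
width: 0.0644
```

Request:
apply_moves --rows '[[0.48,[0,0,0],[0,0,0]],[0.46,[0,0,0],[0,0,0]],[0.44,[0,0,0],[0,0,0]],[0.42,[0,0,0],[0,0,0]]]'

```text
t: 59.22
position: [0.4962, -0.2747, 0.1303]
tcp_rot: [0.707, -0.707, -0.0, 0.001]
contact_force: [0.0, 0.9, 0.4]
width: 0.0607
```

Request:
apply_moves --rows '[[0.4,[0,0,0],[0,0,0]],[0.37,[0,0,0],[0,0,0]],[0.33,[0,0,0],[0,0,0]],[0.2,[0,0,0],[0,0,0]]]'

```text
t: 59.72
position: [0.4962, -0.2747, 0.1303]
tcp_rot: [0.707, -0.707, -0.0, 0.001]
contact_force: [-0.9, 1.7, 1.8]
width: 0.059
```

Request:
apply_moves --rows '[[0.2,[0,0,0.001],[0,0,0]],[0.2,[0,0,0.001],[0,0,0]],[0.2,[0,0,0.001],[0,0,0]],[0.2,[0,0,0],[0,0,0]]]'

```text
t: 60.22
position: [0.4963, -0.2716, 0.1303]
tcp_rot: [0.707, -0.707, -0.0, 0.001]
contact_force: [-0.6, -1.6, 1.3]
width: 0.059
```

```bash
cat > asc.py <<'E'
from meas import *
import sys
def cl(p):
    r,g,b=p
    if r>g+35 and g<75: return 'R'
    if r>b+60 and g>b+30: return 'Y'
    if max(p)<55: return 'K'
    if min(p)>140: return 'W'
    return '.'
def show(n,u0,u1,v0,v1):
    B=cam(n)['color'].astype(int)
    for v in range(v0,v1): print(v,''.join(cl(B[v,u]) for u in range(u0,u1)))
a=sys.argv; show(a[1],*map(int,a[2:6]))
E
python3 asc.py scene 120 190 225 285; python3 -c "
from down import *
delta(np.array([.59,-.2717,.130]),DN)"
```

```text
225 ..YYYYYYY...KKKKKKKKKKKKKKKKK..................................YYYYYYY
226 ...YYY...KKKKKKKKKKKKKKKKKKKKK.................................YYYYYYY
227 .......KKKKKKKKKKKKKKKKKKKKKKKK...............................YYYYYYYY
228 .....KKKKKKKKKKKKKKKKKKKKKKKKKK......................WWWW.....YYYYYYYY
229 ..KKKKKKKKKKKKKKKKKKKKKKKKKKKKKK...................WWWWWWW....YYYYYYYY
230 ..KKKKKKKKKKKKKKKKK....KKKKKKKKK..................WWWWWWWW....YYYYYYYY
231 ...KKKKKKKKKKKKKK........KKKKKKKK................WWWWWWWWWW...YYYYYYYY
232 ...KKKKKKKKKKKKK...YYYYY..KKKKKKKK...............WWWWWWWWWWW..YYYYYYYY
233 ....KKKKKKKKKKKK..YYYYYYY..KKKKKKK................WWWWWWWWWW..YYYYYYYY
234 ....KKKKKKKKKKK..YYYYYYYY..KKKKKKKK................WWWWWWWWWW..YYYYYYY
235 ......KKKKKKKKK..YYYYYYYY..KKKKKKKK................WWWWWWWWWWW.YYYYYYY
236 Y.....KKKKKKKKK..YYYYYYYY..KKKKKKKKK...............WWWWWWWWWWWWYYYYYYY
237 YYYYYY.KKKKKKKK..YYYYYYYYY.KKKKKKKKK...............WWWWWWWWWWWW.YYYYYY
238 YYYYYY.KKKKKKKK..YYYYYYYY...KKKKKKKKK...............WWWWWWWWWWWWYYYYYY
239 YYYYYYY.KKKKKKKK..YYYYYYYY..KKKKKKKKK.........
[... 2885 characters left out ...]
WWWWWWWWWWWWWWWWWWWWW..KKKKKKKKKK...WWWWWWWWWWWWWWWWWWWWWWWWWWWW
279 Y.WWWWWWWWWWWWWWWWWWWWWWWWW..KKKKKKKK...WWWWWWWWWWWWWWWWWWWWWWWWWWWWWW
280 YY.WWWWWWWWWWWWWWWWWWWWWWWWW..KKKKK....WWWWWWWWWWWWWWWWWWWWWWWWWWWWWWW
281 YY..WWWWWWWWWWWWWWWWWWWWWWWW...KK....WWWWWWWWWWWWWWWWWWWWWWWWWWWWWWWWW
282 YYY.WWWWWWWWWWWWWWWWWWWWWWWWW......WWWWWWWWWWWWWWWWWWWWWWWWWWWWWWWWWWW
283 YYY..WWWWWWWWWWWWWWWWWWWWWWWW....WWWWWWWWWWWWWWWWWWWWWWWWWWWWWWWWWWWWW
284 YYY..WWWWWWWWWWWWWWWWWWWWWWWWWWWWWWWWWWWWWWWWWWWWWWWWWWWWWWWWWWWWWWWWW
to go tool [ 0.0938  0.0002 -0.0003] [-0.013   0.1277 -0.0581] q [ 0.43  0.45  0.03  1.86 -0.02  0.83  2.03] p [ 0.4962 -0.2716  0.1303] F [ 0.6047 -1.2141  1.6024] 0.059269949823427676
```

Request:
apply_moves --rows '[[0.2,[0.002,0,0],[0,0,0]],[0.2,[0.004,0,0],[0,0,0]],[0.2,[0.004,0,0],[0,0,0]],[0.2,[0.004,0,0],[0,0,0]],[0.2,[0.004,0,0],[0,0,0]]]'

```text
t: 60.9
position: [0.5132, -0.2714, 0.13]
tcp_rot: [0.707, -0.707, 0.001, 0.002]
contact_force: [-7.3, 2.2, 6.4]
width: 0.0588
```

Request:
apply_moves --rows '[[0.2,[0.004,0,0],[0,0,0]],[0.2,[0.004,0,0],[0,0,0]],[0.2,[0.004,0,0],[0,0,0]],[0.2,[0.003,0,0],[0,0,0]],[0.2,[0,0,0],[0,0,0]]]'

```text
t: 61.52
position: [0.5294, -0.2711, 0.1304]
tcp_rot: [0.707, -0.707, -0.001, 0.002]
contact_force: [-4.9, 3.3, 8.5]
width: 0.059
```

Request:
apply_moves --rows '[[0.2,[0,-0.0006,0.0008],[0,0,0]],[0.2,[0.003,0,0],[0,0,0]],[0.2,[0.004,0,0],[0,0,0]],[0.2,[0.004,0,0],[0,0,0]],[0.2,[0.003,0,0],[0,0,0]]]'

```text
t: 62.15
position: [0.5435, -0.2706, 0.1307]
tcp_rot: [0.707, -0.707, -0.0, 0.001]
contact_force: [-2.0, 2.8, -1.2]
width: 0.0589
```

```bash
python3 -c "
from down import *
S,r=st();print(S['moment']);delta(np.array([.59,-.2717,.130]),DN)"
```

```text
[0.6078 0.3847 0.3222]
to go tool [ 0.0465  0.0006 -0.0012] [-0.0263  0.1354 -0.0752] q [ 0.39  0.51  0.02  1.75 -0.01  0.87  2.  ] p [ 0.5435 -0.2706  0.1307] F [-2.0493  2.8131 -1.22  ] 0.05886117224592382
```

Request:
apply_moves --rows '[[0.2,[0.003,0,0.0005],[0,0,0]],[0.2,[0.004,0,0],[0,0,0]],[0.2,[0.004,0,0],[0,0,0]],[0.2,[0.004,0,0],[0,0,0]],[0.2,[0.004,0,0],[0,0,0]]]'

```text
t: 62.78
position: [0.5625, -0.2702, 0.1308]
tcp_rot: [0.707, -0.707, -0.0, 0.001]
contact_force: [-1.6, 1.2, 0.7]
width: 0.0587
```

Request:
apply_moves --rows '[[0.2,[0.004,0,0],[0,0,0]],[0.2,[0.004,0,0],[0,0,0]],[0.2,[0.004,0,0],[0,0,0]],[0.2,[0.004,0,0],[0,0,0]],[0.2,[0.002,0,0],[0,0,0]]]'

```text
t: 63.4
position: [0.5805, -0.2702, 0.1308]
tcp_rot: [0.707, -0.707, -0.0, 0.001]
contact_force: [-1.9, 1.5, -0.3]
width: 0.0587
```

Request:
apply_moves --rows '[[0.2,[0.002,0,0],[0,0,0]],[0.2,[0.002,0,0],[0,0,0]],[0.2,[0.002,0,0],[0,0,0]],[0.2,[0.001,0,0],[0,0,0]],[0.2,[0,0,0],[0,0,0]]]'

```text
t: 64.03
position: [0.5874, -0.2702, 0.1309]
tcp_rot: [0.707, -0.707, -0.001, 0.001]
contact_force: [0.6, 2.4, -0.5]
width: 0.0586
```

Request:
apply_moves --rows '[[0.2,[0.001,0,0],[0,0,0]],[0.2,[0.001,0,0],[0,0,0]],[0.2,[0,0,0],[0,0,0]]]'

```text
t: 64.4
position: [0.5893, -0.2702, 0.1308]
tcp_rot: [0.707, -0.707, -0.0, 0.001]
contact_force: [-0.8, 3.2, -0.5]
width: 0.0589
```

Request:
apply_moves --rows '[[0.2,[0.001,0,0],[0,0,0]],[0.2,[0.001,0,0],[0,0,0]],[0.2,[0,0,0],[0,0,0]]]'

```text
t: 64.78
position: [0.591, -0.2702, 0.1307]
tcp_rot: [0.707, -0.707, -0.0, 0.001]
contact_force: [-3.5, 3.1, -0.1]
width: 0.059
```

Request:
apply_moves --rows '[[0.2,[0.001,0,0],[0,0,0]],[0.2,[0.001,0,0],[0,0,0]],[0.2,[0,0,0],[0,0,0]]]'

```text
t: 65.15
position: [0.5911, -0.2703, 0.1306]
tcp_rot: [0.707, -0.707, 0.001, 0.002]
contact_force: [-18.6, 6.4, 10.1]
width: 0.0587
```

Request:
apply_moves --rows '[[0.2,[0.001,0,0],[0,0,0]],[0.2,[0.001,0,0],[0,0,0]],[0.2,[0,0,0],[0,0,0]]]'

```text
t: 65.53
position: [0.5934, -0.2704, 0.1303]
tcp_rot: [0.707, -0.707, 0.001, 0.002]
contact_force: [-15.6, 3.6, 4.7]
width: 0.0589
```

Request:
apply_moves --rows '[[0.4,[0,0,0],[0,0,0]],[0.45,[0,0,0],[0,0,0]],[0.55,[0,0,0],[0,0,0]],[0.7,[0,0,0],[0,0,0]],[0.8,[0,0,0],[0,0,0]]]'

```text
t: 66.15
position: [0.5953, -0.2702, 0.1309]
tcp_rot: [0.707, -0.707, -0.0, 0.001]
contact_force: [-0.2, 0.9, 0.1]
width: 0.0769
```

Request:
apply_moves --rows '[[0.8,[0,-0.02,0],[0,0,0]],[0.8,[-0.02,-0.04,0],[0,0,0]],[0.8,[-0.05,-0.04,0],[0,0,0]],[0.8,[-0.05,0,0.02],[0,0,0]],[0.8,[0,0,0.04],[0,0,0]]]'

```text
t: 66.78
position: [0.4738, -0.2119, 0.2321]
tcp_rot: [-0.707, 0.708, -0.001, 0.001]
contact_force: [1.1, 0.6, -0.0]
width: 0.0767
```

Request:
apply_moves --rows '[[0.8,[0,0,0.05],[0,0,0]],[0.8,[0,0,0.06],[0,0,0]],[0.8,[0,0,0.06],[0,0,0]],[0.8,[0,0,0],[0,0,0]]]'

```text
t: 67.28
position: [0.4763, -0.0363, 0.2316]
tcp_rot: [0.707, -0.707, -0.003, 0.003]
contact_force: [-0.4, -1.1, -0.0]
width: 0.0769
```

```bash
python3 asc.py top 325 380 120 212; python3 asc.py scene 125 195 235 300
python3 - <<'E'
from down import *
delta(np.array([.428,-.127,.15]),DN)
from meas import *
t=cam('top');s=cam('scene')
for c,w in((t,(270,330,215,265)),(s,(150,230,190,240))):
    A=c['color'].astype(int); m=np.zeros(A.shape[:2],bool); u0,u1,v0,v1=w; m[v0:v1,u0:u1]=(A.min(2)>130)[v0:v1,u0:u1]
    for a,ce in comps(m,10): print(a,ce,onz(c,*ce,.008))
    try: b,P=rect(m,c,.008); print(b.tolist(),describe(P))
    except Exception as e: print(e)
A=t['color'].max(2); print(A[185:205,350].tolist(),A[185:205,345].tolist())
E
```

```text
120 ..KKKKKK...KKKKKK..WWWWWWWWWWWWWWWWWWWWWWW.....KKKKKKKK
121 ..KKKKKK...KKKKK...WWWWWWWWWWWWWWWWWWWWWWW.....KKKKKKKK
122 ..KKKKKK..........WWWWWWWWWWWWWWWWWWWWWWWW.....KKKKKKKK
123 .KKKKKK..........WWWWWWWWWWWWWWWWWWWWWWWWW.....KKKKKKKK
124 ..KKKKK......WWWWWWWWWWWWWWWWWWWWWWWWWWWWW.....KKKKKKKK
125 ..KKKKK...WWWWWWWWWWWWWWWWWWWWWWWWWWWWWWWW.....KKKKKKKK
126 ..KKKKK..WWWWWWWWWW.W......W.W.WWWWWWWWWWW.....KKKKKKKK
127 ..KKKKK...WWWWWW.................WWWWWWWWW.....KKKKK...
128 ..KKKKK...WWWWWW..KKKKKKKKK.KKK..WWWWWWWWW.....KKKK..YY
129 ..KKKKK...WWWWWW..KKKKKKKKKKKKK..WWWWWWWWW.....KKKK.YYY
130 ..KKKKK...WWWWWW..KKKKKKKKKKKKKK.WWWWWWWWW.....KKK..YYY
131 ..KKKKK..WWWWWWW..KKKKKKKKKKKKKK.WWWWWWWWW......KKK.YYY
132 ..KKKKK..WWWWWWW..KKKKKKKKKKKKKK.WWWWWWWWW......KKK.YYY
133 ..KKKKK..WWWWWWW..KKKKKKKKKKKKK..WWWWWWWWW......KKK.YYY
134 ..KKKKK..WWWWWWW..KKKKKKKKKKKKKK.WWWWWWWWW......KKK.YYY
135 ..KKKKK..WWWWWWW..KKKKKKKKKKKKKK.WWWWWWWWW......KKK.YYY
136 ..KKKKK..WWWWWWW..KKKKKKKKKKKKKK.WWWWWWWWW......KKK.YYY
137 ..KKKKK..WWWWWWW..KKKKKKKKKKKKKK..WWWWWWWW......KKK.YYY
138 ..KKKKK..WWWWWWW
[... 9450 characters left out ...]
.0695] 0.07628879309040605
max() iterable argument is empty
[179 209  16  14 121] [186.6281 215.686 ] [ 0.4285 -0.1265  0.008 ]
[150 227  35  13 265] [169.1736 234.8604] [ 0.4622 -0.1925  0.008 ]
[[149.0570068359375, 226.66717529296875], [184.9429931640625, 226.66717529296875], [184.9429931640625, 239.33282470703125], [149.0570068359375, 239.33282470703125]] (array([ 0.4534, -0.1947,  0.008 ]), [np.float64(0.09328272480811198), np.float64(0.041241069555266054)], np.float64(57.216929741481984))
[144, 197, 217, 220, 219, 219, 219, 219, 219, 216, 216, 213, 187, 139, 120, 151, 183, 194, 194, 195] [147, 197, 218, 219, 219, 219, 218, 219, 218, 219, 220, 216, 190, 135, 114, 146, 179, 193, 191, 192]
```

Request:
apply_moves --rows '[[0.4,[-0.02,0.02,-0.03],[0,-5.6,0]],[0.2,[-0.018,0.03,-0.035],[0,-5.6,0]],[0,[0,0.02,0],[0,0,0]],[0,[0,0,0],[0,0,0]]]' --squeeze 40

```text
t: 67.97
position: [0.4408, -0.1081, 0.1594]
tcp_rot: [0.704, -0.703, -0.068, 0.07]
contact_force: [0.6, 0.6, 0.5]
width: 0.0428
```

```bash
python3 - <<'E'
from down import *
delta(np.array([.428,-.127,.06]),R.from_euler('z',11.2,degrees=True)*DN)
from meas import *
s=cam('scene')
A=s['color'].astype(int); m=np.zeros(A.shape[:2],bool); m[200:226,170:205]=(A.min(2)>110)[200:226,170:205]
print(comps(m,5)); b,P=rect(m,s,.008); print(b.tolist(),P,describe(P))
E
python3 asc.py scene 165 215 195 235
```

```text
to go tool [-0.016   0.0994 -0.0162] [-0.0611 -0.0163 -0.1696] q [ 0.24  0.23 -0.07  2.1   0.02  0.81  1.92] p [ 0.4408 -0.1081  0.1594] F [0.6003 0.6388 0.4951] 0.04275814211645804
[]
[[191.7071075439453, 218.7071075439453], [191.7071075439453, 218.7071075439453], [188.2928924560547, 215.2928924560547], [188.2928924560547, 215.2928924560547]] [[ 0.4451 -0.12    0.008 ]
 [ 0.4451 -0.12    0.008 ]
 [ 0.4296 -0.1221  0.008 ]
 [ 0.4296 -0.1221  0.008 ]] (array([ 0.4374, -0.121 ,  0.008 ]), [np.float64(0.0), np.float64(0.015660210013339802)], np.float64(8.068092757342738))
195 YYYY....................................YYYYYYYYYY
196 YYYY.....................................YYYYYYYYY
197 YYYY.....................................YYYYYYYYY
198 YYYYY.....................................YYYYYYYY
199 YYYYY.....................................YYYYYYYY
200 YYYYY.....................................YYYYYYYY
201 YYYYY......................................YYYYYYY
202 YYYYY......................................YYYYYYY
203 YYYYY.......................................YYYYYY
204 YYYYY....................
[... 975 characters left out ...]
YYY.....................................
223 YYYYYYYYYYYYY.....................................
224 YYYYYYYYYYYYY.....................................
225 YYYYYYYYYYYYYY....................................
226 YYYYYYYYYYYYYY....................................
227 YYYYYYYYY...YY....................................
228 YYYYYYYWWWWW.YY...................................
229 YYYY.WWWWWWWW.....................................
230 YY.WWWWWWWWWWW....................................
231 .WWWWWWWWWWWWW....................................
232 WWWWWWWWWWWWWWW...................................
233 WWWWWWWWWWWWWWW...................................
234 WWWWWWWWWWWWWWWW..................................
```

Request:
apply_moves --rows '[[0,[-0.016,0.03,-0.016],[0,0,0]],[0,[0,0.04,0],[0,0,0]],[-0.1,[0,0.04,0],[0,0,0]],[-0.1,[0,0.02,0],[0,0,0]],[-0.1,[0,0,0],[0,0,0]]]'

```text
t: 68.7
position: [0.429, -0.1257, 0.0299]
tcp_rot: [0.704, -0.703, -0.069, 0.071]
contact_force: [-0.1, -0.5, 0.1]
width: 0.0384
```

Request:
apply_moves --rows '[[-0.1,[0,0.006,0],[0,0,0]],[-0.1,[0,0.003,0],[0,0,0]],[-0.1,[0,0,0],[0,0,0]]]'

```text
t: 69.08
position: [0.4291, -0.1259, 0.0214]
tcp_rot: [0.704, -0.704, -0.07, 0.07]
contact_force: [-0.5, 0.1, 0.5]
width: 0.0385
```

Run:
```python
from down import *
delta(np.array([.428,-.1275,.015]),R.from_euler('z',11.2,degrees=True)*DN)
```

```text
to go tool [-0.0014  0.0064 -0.0013] [-0.0078  0.1173 -0.0262] q [ 0.26  0.48 -0.05  2.19  0.05  0.47  1.94] p [ 0.4291 -0.1259  0.0214] F [-0.4721  0.0508  0.5351] 0.03847513310336365
```

Request:
apply_moves --rows '[[-0.1,[-0.001,0.003,-0.001],[0,0,0]],[-0.1,[0,0.002,0],[0,0,0]],[-0.1,[0,0,0],[0,0,0]]]'

```text
t: 69.45
position: [0.428, -0.1271, 0.0159]
tcp_rot: [0.704, -0.704, -0.069, 0.07]
contact_force: [0.2, 0.7, 0.3]
width: 0.0383
```

Request:
apply_moves --rows '[[-0.3,[0,0,0],[0,0,0]],[-0.45,[0,0,0],[0,0,0]],[-0.6,[0,0,0],[0,0,0]],[-0.8,[0,0,0],[0,0,0]],[-0.8,[0,0,0],[0,0,0]]]'

```text
t: 70.08
position: [0.4282, -0.1271, 0.0162]
tcp_rot: [0.704, -0.704, -0.069, 0.07]
contact_force: [-2.5, 0.3, 6.7]
width: 0.0168
```

Request:
apply_moves --rows '[[-0.8,[0,-0.02,0],[0,0,0]],[-0.8,[0,-0.05,0],[0,0,0]],[-0.8,[0,-0.06,0],[0,10.1,0]],[-0.8,[0,-0.06,0],[0,10.1,0]],[-0.8,[0,0,0],[0,10.1,0]]]'

```text
t: 70.7
position: [0.4301, -0.1275, 0.2102]
tcp_rot: [-0.697, 0.697, -0.116, 0.121]
contact_force: [-0.2, -0.9, -1.2]
width: 0.0165
```

Request:
apply_moves --rows '[[-0.8,[0,0,0],[0,10.1,0]],[-0.8,[0,0,0],[0,10.1,0]],[-0.8,[0,0,0],[0,10.1,0]],[-0.8,[0,0,0],[0,10.1,0]],[-0.8,[0,0,0],[0,10.1,0]]]'

```text
t: 71.32
position: [0.4282, -0.1271, 0.206]
tcp_rot: [-0.58, 0.58, -0.405, 0.404]
contact_force: [-0.3, -0.5, -0.7]
width: 0.0165
```

Request:
apply_moves --rows '[[-0.8,[0,0,0],[0,10.1,0]],[-0.8,[0,0,0],[0,10.1,0]],[-0.8,[0.03,0,0.035],[0,0,0]],[-0.8,[0.04,0,0.045],[0,0,0]],[-0.8,[0.04,0,0.045],[0,0,0]]]'

```text
t: 71.95
position: [0.5553, -0.2374, 0.2059]
tcp_rot: [-0.501, 0.502, -0.499, 0.498]
contact_force: [-0.4, 1.0, 0.2]
width: 0.0162
```

Request:
apply_moves --rows '[[-0.8,[0.033,0,0.04],[0,0,0]],[-0.8,[0,0,0],[0,0,0]],[-0.8,[0,0,0],[0,0,0]]]'

```text
t: 72.32
position: [0.5936, -0.2688, 0.2053]
tcp_rot: [-0.501, 0.502, -0.499, 0.498]
contact_force: [0.0, -0.2, -0.9]
width: 0.0165
```

```bash
python3 - <<'E'
from down import *
delta(np.array([.594,-.2705,.1435]),R.from_euler('z',-90,degrees=True)*DN)
E
python3 asc.py scene 120 190 205 265
```

```text
to go tool [0.0018 0.0618 0.0005] [ 0.1158  0.3232 -0.0409] q [ 0.24  0.51  0.19  1.58 -0.1   1.06  0.46] p [ 0.5936 -0.2688  0.2053] F [ 0.021  -0.2079 -0.9027] 0.016452363833348225
205 YYYYY..KKKKKKKKKKKKKKKKKKKKKKK.YYYYYYYYYYY.YY.........................
206 YYYYYY..KKKKKKKKKKKKKKKKKKKKKK.YYYYYYYYYYYY...........................
207 YYYYYYYR.KKKKKKKKKKKKKKKKKKKKK.YYYYYYYYYYY......Y.....................
208 YYYYYYY..KKKKKKKKKKKKKKKKKKKK..YYYYYYYYYYYY..............Y............
209 YYYYYYYY.KKKKKKKKKKKKKKK.KKKK..YYYYYYYYYYYY..............Y............
210 YYYYYYYY..KKKKKKKKKKKK....KKKK.YYYYYYYYYYYY...........................
211 YYYYYYYYY.KKKKKKKKKKKK....KKKK.YYYYYYYYYYYY...........................
212 YYYYYYYYY..KKKKKKKKKKK.....KKK..YYYYYYYYYYYY..........................
213 YYYYYYYYYY..KKKKKKKKKK.....KKKK.YYYYYYYYYYYY..........................
214 YYYYYYYYYY...KKKKKKKKKK.....KKK.YYYYYYYYYYYYY.........................
215 YYYYYYYYYYY..KKKKKKKKKK.....KKK..YYYYYYYYYYYYY........................
216 YYYYYYYYYYYY..KKKKKKKKKK.....KK..YYYYYYYYYYYYY........................
217 YYYYYYYYYYYYY
[... 2882 characters left out ...]
KKK......................
256 WWWWWWWWWWWWWWWWWWWW...KKKKKKKKKKKKKKKKKKKKKKKKKK.....................
257 WWWWWWWWWWWWWWWWWW...KKKKKKKKKKKKKKKKKKKKKKKKKKKK.....................
258 WWWWWWWWWWWWWWWWWW..KKKKKKKKKKKKKKKKKKKKKKKKKKKKKK....................
259 WWWWWWWWWWWWWWWWWW..KKKKKKKKKKKKKKKKKKKKKKKKKKKKKKK...................
260 WWWWWWWWWWWWWWWWWW..KKKKKKKKKKKKKKKKKKKKKKKKKKKKKKK...................
261 WWWWWWWWWWWWWWWWWWW.KKKKKKKKKKKKKKKKKKKKKKKKKKKKKKKK..................
262 WWWWWWWWWWWWWWWWWWW..KKKKKKKKKKKKKKKKK......KKKKKKKKK.................
263 WWWWWWWWWWWWWWWWWWW..KKKKKKKKKKKKKKKK........KKKKKKKK.................
264 WWWWWWWWWWWWWWWWWWW..KKKKKKKKKKKKKKK...YYYYY..KKKKKKKK................
```

Request:
apply_moves --rows '[[-0.8,[0.002,0.02,0],[0,0.3,0]],[-0.8,[0,0.02,0],[0,0,0]],[-0.8,[0,0.012,0],[0,0,0]],[-0.8,[0,0.006,0],[0,0,0]],[-0.8,[0,0,0],[0,0,0]]]'

```text
t: 73.0
position: [0.594, -0.2711, 0.1475]
tcp_rot: [-0.5, 0.5, -0.5, 0.499]
contact_force: [0.4, 0.4, 0.3]
width: 0.0165
```

Request:
apply_moves --rows '[[-0.8,[0,0.002,0],[0,0,0]],[-0.8,[0,0.001,0],[0,0,0]],[-0.8,[0,0,0],[0,0,0]]]'

```text
t: 73.38
position: [0.5941, -0.2712, 0.145]
tcp_rot: [-0.5, 0.5, -0.5, 0.5]
contact_force: [0.8, -0.2, -0.0]
width: 0.0166
```

Request:
apply_moves --rows '[[-0.8,[0,0.001,0],[0,0,0]],[-0.8,[0,0.001,0],[0,0,0]],[-0.8,[0,0,0],[0,0,0]]]'

```text
t: 73.75
position: [0.594, -0.2711, 0.1427]
tcp_rot: [-0.5, 0.5, -0.5, 0.5]
contact_force: [0.1, -0.6, -0.5]
width: 0.0162
```

Request:
apply_moves --rows '[[-0.8,[0,0.0007,0],[0,0,0]],[-0.8,[0,0,0],[0,0,0]]]'

```text
t: 74.0
position: [0.5941, -0.2712, 0.1424]
tcp_rot: [-0.5, 0.5, -0.5, 0.5]
contact_force: [-1.8, 0.6, 2.8]
width: 0.0166
```

Request:
apply_moves --rows '[[-0.5,[0,0,0],[0,0,0]],[-0.4,[0,0,0],[0,0,0]],[-0.3,[0,0,0],[0,0,0]],[-0.2,[0,-0.01,0],[0,0,0]],[-0.2,[0,-0.03,0],[0,0,0]]]'

```text
t: 74.62
position: [0.5935, -0.2709, 0.1819]
tcp_rot: [0.5, -0.501, 0.501, -0.499]
contact_force: [0.9, 0.3, 1.5]
width: 0.0343
```

Request:
apply_moves --rows '[[-0.2,[0,-0.05,0],[0,0,0]],[-0.2,[0,-0.04,-0.05],[0,0,0]],[-0.2,[-0.05,0,-0.05],[0,0,0]],[-0.2,[-0.06,0,-0.03],[0,0,0]],[-0.2,[-0.06,0,0],[0,0,0]]]'

```text
t: 75.25
position: [0.4716, -0.1103, 0.2726]
tcp_rot: [-0.5, 0.499, -0.5, 0.501]
contact_force: [1.5, -0.2, 0.1]
width: 0.0341
```

Request:
apply_moves --rows '[[-0.2,[-0.06,0,0],[0,0,0]],[-0.2,[-0.05,0,0],[0,0,0]],[-0.2,[-0.05,0,0],[0,0,0]],[-0.2,[0,0,0],[0,0,0]],[-0.2,[0,0,0],[0,0,0]]]'

```text
t: 75.88
position: [0.4732, 0.0484, 0.2719]
tcp_rot: [-0.5, 0.5, -0.5, 0.5]
contact_force: [0.1, -0.1, -0.0]
width: 0.0341
```

```bash
python3 asc.py top 325 380 124 192
python3 - <<'E'
from down import *
S,r=st(); print(S['position'],S['contact_force'])
from meas import *
t=cam('top'); A=t['color'].astype(int); 
m=np.zeros(A.shape[:2],bool); m[170:186,341:364]=(A.min(2)>90)[170:186,341:364]
b,P=rect(m,t,.134); print('bar',describe(P)); 
W=A.min(2)>150; m=np.zeros_like(W); m[135:222,240:275]=W[135:222,240:275]
b,P=rect(m,t,.17); print('block',P,describe(P))
print('near edge',onz(t,352,184.7,.126),'heads',onz(t,354,143.5,.17),onz(t,354,154,.17))
# bystanders: compare with first picture
o=cv2.imread('pics/top0.png')[:,:,::-1].astype(int)
for n,(u,v) in dict(jar=(359,262),lid=(153,250),tentA=(207,238),tentB=(210,93),tentC=(178,85)).items():
    w=slice(v-16,v+17),slice(u-16,u+17); a=(o[w].mean(2)).astype(np.float32);bb=A[w].mean(2).astype(np.float32)
    print(n,cv2.phaseCorrelate(a,bb))
E
```

```text
124 ..KKKKK......WWWWWWWWWWWWWWWWWWWWWWWWWWWWW.....KKKKKKKK
125 ..KKKKK...WWWWWWWWWWWWWWWWWWWWWWWWWWWWWWWW.....KKKKKKKK
126 ..KKKKK..WWWWWWWWW.WWW.WWWW...WWWWWWWWWWWW.....KKKKKKKK
127 ..KKKKK...WWWWWW.................WWWWWWWWW.....KKKKK...
128 ..KKKKK...WWWWWW..KKKKKKKKKKKKK..WWWWWWWWW.....KKKK..YY
129 ..KKKKK...WWWWWW..KKKKKKKKKKKKK..WWWWWWWWW.....KKKK.YYY
130 ..KKKKK...WWWWWW..KKKKKKKKKKKKKK.WWWWWWWWW.....KKKK.YYY
131 ..KKKKK..WWWWWWW..KKKKKKKKKKKKKK.WWWWWWWWW......KKK.YYY
132 ..KKKKK..WWWWWWW..KKKKKKKKKKKKKK.WWWWWWWWW......KKK.YYY
133 ..KKKKK..WWWWWWW..KKKKKKKKKKKKK..WWWWWWWWW......KKK.YYY
134 ..KKKKK..WWWWWWW..KKKKKKKKKKKKKK.WWWWWWWWW......KKK.YYY
135 ..KKKKK..WWWWWWW..KKKKKKKKKKKKKK.WWWWWWWWW......KKK.YYY
136 ..KKKKK..WWWWWWW..KKKKKKKKKKKKKK.WWWWWWWWW......KKK.YYY
137 ..KKKKK..WWWWWWW..KKKKKKKKKKKKKK..WWWWWWWW......KKK.YYY
138 ..KKKKK..WWWWWWW..KKKKKKKKKK......WWWWWWWW......KKK.YYY
139 ..KKKKK...WWWWWW..KKKKKKKK..YYY...WWWWWWWW......KKK..YY
140 ..KKKKK..WWWWWWW..KKKKKKK.YYYYYYY.WWWWWWWW......KKK.YYY
141 ..KKKKK..WWWWWWW..KKKKKKK.YYYYYYY.WWWWWWWW.....KKKK.YYY
142 ..KKKK...WWWWWWW
[... 3170 characters left out ...]
block [[ 0.6701  0.0127  0.17  ]
 [ 0.6704 -0.0325  0.17  ]
 [ 0.5627 -0.0328  0.17  ]
 [ 0.5624  0.012   0.17  ]] (array([ 0.6164, -0.0102,  0.17  ]), [np.float64(0.045192890953285526), np.float64(0.10767860095075531)], np.float64(0.1476120220195367))
near edge [ 0.5766 -0.2756  0.126 ] heads [ 0.6848 -0.2728  0.17  ] [ 0.656  -0.2724  0.17  ]
jar ((0.04949219892054302, 0.01673045202591439), 1.0924262014436132)
lid ((-0.004284604415257576, 0.05435711716028635), 1.0848602096975586)
tentA ((0.5850384137902083, 0.07116446196648951), 0.5267342763182558)
tentB ((0.04179140996181374, -0.01220851364057296), 1.0794360637664795)
tentC ((0.06398025294030063, -0.05214021186725759), 1.0655392263038659)
```

```bash
python3 -c "
from h import *
print(order.finish_job()); print(st()[0]['t'])"
```

```text
the job is handed in; nothing more can be done
None
the job is handed in; nothing more can be done
```

The job is handed in at about 76 s of the 210 s allowed; the system reports no verdict.

**What I did:** I stood both hulls in the block's two middle pockets and laid the plate over it. I turned plate and block over in one grip, then lifted the block off. The block went back in the saddle face down. I slid the plate in until it met the stop, at about 18 N, and laid the scale bar across its near end. Only two red hulls were there, and I left the blue look-alike alone.

**Last checks:**
- **Hulls:** both show as upright brass heads on the plate in the top view.
- **Plate:** its near edge sits about 17 mm further in than where it started, which matches fully home.
- **Scale bar:** it is crosswise within about 1° and roughly 5 mm off the centre line; 14 mm is allowed.
- **Block:** it touched down in the saddle at about 14 N, and its centre is within a few mm of where it started.
- **Bystanders:** the jar, the lid and the two far tents had not moved. The near tent read 0.6 pixel (under 2 mm) off, with the arm's shadow over that area.

**What disagreed or went less cleanly:**
- The two cameras differed by 2–5 mm.
- After the turn the block lay about 6 mm to the side of where I predicted.
- The second hull caught the pocket rim once (25 N) before it went in.
- The bar's right end was hard to tell from the white stage, so its sideways position is only good to a few mm.
- In the last view the arm partly covered the block, so that camera reading is rough.
- One of the 16 pictures I viewed was 864 pixels wide, over the 800 limit.

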